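# Tip the bread rolls back into the basket

## Robot

A 7-joint arm with a two-finger parallel gripper is mounted at the origin on the work surface. World frame = base frame: x ahead of the robot, y to its left, z up, the work surface at z = 0. Lengths are in m, angles in rad, forces in N, time in s.
With the tool pointing down it reaches from about 0.35 to 0.9 m from the base axis. Payload 7.2 kg.
Tool frame: the origin (TCP) lies midway between the tips of the shut fingers; the grasp point (between the pads) lies 19 mm behind it (robot.grip_depth is the distance from the TCP to the grasp point, in m); z points along the fingers, y is the line along which they close (so a half turn about z gives the same grasp; the last joint's range is limited). The gripper opens to 85 mm and grips with 20 to 120 N. Pads are 22 mm wide; open, the fingers measure 114 mm over their backs; the gripper's body (76 mm by 85 mm) begins 54 mm behind the grasp point. The pads swing forward as they close: fully open they stand 13 mm farther back than shut.
Start: joints at [1.179, 0.411, -0.013, 1.596, 0.006, 1.134, -0.082], TCP at [0.199, -0.593, 0.231] pointing down, gripper open.
Joint ranges: [-2.95, 2.95], [-0.29, 1.99], [-1.47, 1.44], [0.14, 2.54], [-1.03, 4.17], [0.13, 1.85], [-2.86, 2.86]. Speed limits (rad/s): [2.39, 2.39, 3.01, 3.01, 3.14, 3.14, 3.14].

## Interface

Orientations are given as [roll, pitch, yaw] about the fixed x, y, z axes, in that order (R = Rz(yaw) Ry(pitch) Rx(roll)).
In Python, from rig import robot gives the robot as it stands.
- The arm moves only by the tool apply_moves, never from a script. Its argument "motion" is a list of rows, each an object of numbers: "fingers": the opening, from 0 (shut) to 1 (fully open); "tx", "ty", "tz": the shift along the tool's x, y, z in mm; "ax", "ay", "az": the turn, a rotation vector about the tool's x, y, z in rad. A call has 1 to 5 rows; each row is the pose to reach, as a shift and turn from the pose commanded when the call began, along the tool's axes at that moment; what a row does not reach only later rows make up. A row lasts 1/10 s, in which the tool goes at most 50 mm and 8.59 degrees, less where a joint would pass 70% of its speed; a pose out of reach is approached as far as the arm can. A call with a gripper value outside its range is refused whole. The fingers move at their own pace and stop on an object; the grip force is fixed at half the most. Time passes only in rows, so rows that repeat a pose let the fingers close. It gives the time, the measured TCP pose, the force, the opening and the grip force at its end, in the units of the state.
- robot.observe(): the state, without advancing time (a new reading comes with each control period).
- robot.snapshot(name): name is "scene" or "top"; returns a dict with "img" (420x560x3 uint8, red, green, blue), "depth" (420x560 float32, m along the optical axis (not along the pixel's ray), 0 where there is no reading), "fov_y" (degrees; the focal length in pixels is half the picture's height over the tangent of half this angle, whatever the lens; pixels are square), "cx", "cy" (the principal point, pixels), "camera_from_world" (4x4, takes a point from world to camera coordinates). Camera axes: x right, y up, looking along -z (the intrinsics and any distortion apply to the point x, -y, -z); pixel columns grow to the right and rows downward; lengths in m; the calibration is good to about 2 mm. A picture is of the moment at which its call begins.
- robot.hand_in(): hands the job in; it is judged then, once.
Trained networks look in a picture, given as the dict that the camera call returned (one of the last four; its "shot" number tells which), for a name from the list of things; names that differ only in an ending like _2 or _b are one class to them, and where a whole thing is asked for, a point or a joint stands for the part that bears it (a point fixed in the world has none). Each returns a list of dicts, best first, with "score" (0 to 1); they miss things now and then, are a little off and sometimes report something else, mostly with a low value. They report only what shows in the picture. A call takes as long as a camera call.
- robot.look_for(picture, thing): "extent" ([centre column, centre row, width, height] in pixels, round what is visible of it).
- robot.spot_point(picture, thing): "centre" ([column, row] in pixels: a listed point, or the origin of a listed thing).
The state is a dict: "t": time; "joint_pos": joint angles; "joint_vel": joint speeds; "effort": joint torques, N m; "tool_pos": TCP position; "tool_rot": TCP orientation; "ft_force": force on the tool from outside, world axes, zero at the start; "torque": the same for the moment, N m; "grip_width": opening from 0.0 (shut) to 1.0 (fully open); "gripper_force": force on a finger pad.
Only numpy, scipy, OpenCV 4.12 (cv2) and the standard library are available. Lean on these libraries where they do the work, as an engineer would, in place of code of your own. Each camera call takes 0.05 s, during which the arm holds its last target. There are 200 camera calls.

## Task

Someone left the pepper mill in the bread basket: stand it upright on the round white coaster, and put the bread rolls lying about the table onto the serving tray with those already there, none stacked. Then lift the tray by its bar, carry it over to the basket and tip it so that all the rolls slide off its open end into the basket, and set the empty tray back flat on its red mat. Leave the candlestick, book and little blue bowl alone.

Things in the scene. Friction and masses are not known exactly. Their poses are not given: they have to be found in the camera images.
- roll1: crusty bread roll, an oblong golden block 80 long (own x) x 38 wide (own y) x 34 high, edges rounded by 8; 50 g; origin at the centre of its underside. Starts on the tray. Some rolls are absent in some starts.
- roll2: crusty bread roll, an oblong golden block 80 long (own x) x 38 wide (own y) x 34 high, edges rounded by 8; 50 g; origin at the centre of its underside. Starts on the tray. Some rolls are absent in some starts.
- roll3: crusty bread roll, an oblong golden block 80 long (own x) x 38 wide (own y) x 34 high, edges rounded by 8; 50 g; origin at the centre of its underside. Starts lying on the table. Some rolls are absent in some starts.
- roll4: crusty bread roll, an oblong golden block 80 long (own x) x 38 wide (own y) x 34 high, edges rounded by 8; 50 g; origin at the centre of its underside. Starts lying on the table. Some rolls are absent in some starts.
- roll5: crusty bread roll, an oblong golden block 80 long (own x) x 38 wide (own y) x 34 high, edges rounded by 8; 50 g; origin at the centre of its underside. Starts lying on the table. Some rolls are absent in some starts.
- roll6: crusty bread roll, an oblong golden block 80 long (own x) x 38 wide (own y) x 34 high, edges rounded by 8; 50 g; origin at the centre of its underside. Starts lying on the table. Some rolls are absent in some starts.
- tray: loose shiny metal serving tray, 220 long (own y) x 200 wide (own x), 0.45 kg; floor 5 thick, rims 23 high on three sides, open at the +y end where things slide off when that end is tipped down (by some 20 to 35 degrees). A dark wooden carrying bar bridges it from side to side over the middle. Origin at the centre of its underside
- tray_grip (a point): centre of the tray's carrying bar, 78 above the tray's underside; the bar runs along the tray's x, is 14 thick (along y) and 20 high (68 to 88 above the underside), rolls pass under it
- tray_lip (a point): middle of the tray's open edge, on the upper face of its floor (own y = +110, z = 5)
- mat: fixed dark red place mat, 236 (own x) x 250 (own y) x 3 thick, on which the tray starts; origin at the centre of its underside
- basket: fixed wicker-coloured open rectangular bread basket with a cream floor, outside 280 (own x) x 190 (own y) x 70 high, walls and floor 8 thick; origin at the centre of its underside. It does not move
- mill: dark wooden pepper mill, 157 tall, foot 52 across, waist 36 to 38, head 48 across from 100 to 145 above the foot; 0.22 kg; origin at the centre of its foot, z up. Starts standing in the basket
- coaster: fixed round white coaster, 110 across, 4 thick; origin at the centre of its underside
- candle: bystander: brass candlestick with an ivory candle, 84 across, 205 tall; origin under its foot
- book: bystander: green book lying flat, 110 x 170 x 28; origin under its middle
- dip_bowl: bystander: small blue bowl, 80 across, 42 high; origin under its foot

How it is judged:
On the way, in this order (a step that is already met when the one before it is completed fails the run):
1. the pepper mill stands upright on the coaster and all the rolls are on the tray (in either order) (horizontal distance between mill and coaster below 0.045 m and angle between mill's own z axis and vertical below 0.15 rad and height (world z) of mill below 0.02 m and x of roll1 in the frame of tray between -0.105 and 0.105 m and y of roll1 in the frame of tray between -0.115 and 0.115 m and z of roll1 in the frame of tray between -0.005 and 0.085 m and x of roll2 in the frame of tray between -0.105 and 0.105 m and y of roll2 in the frame of tray between -0.115 and 0.115 m and z of roll2 in the frame of tray between -0.005 and 0.085 m and x of roll3 in the frame of tray between -0.105 and 0.105 m and y of roll3 in the frame of tray between -0.115 and 0.115 m and z of roll3 in the frame of tray between -0.005 and 0.085 m and x of roll4 in the frame of tray between -0.105 and 0.105 m and y of roll4 in the frame of tray between -0.115 and 0.115 m and z of roll4 in the frame of tray between -0.005 and 0.085 m and x of roll5 in the frame of tray between -0.105 and 0.105 m and y of roll5 in the frame of tray between -0.115 and 0.115 m and z of roll5 in the frame of tray between -0.005 and 0.085 m and x of roll6 in the frame of tray between -0.105 and 0.105 m and y of roll6 in the frame of tray between -0.115 and 0.115 m and z of roll6 in the frame of tray between -0.005 and 0.085 m), for 0.3 s.
2. the tray, lifted, is tipped beside or over the basket (angle between tray's own z axis and vertical above 0.2 rad and height (world z) of tray_grip above 0.13 m and horizontal distance between tray_lip and basket below 0.16 m), for 0.1 s.
3. all the rolls lie at rest in the basket (x of roll1 in the frame of basket between -0.14 and 0.14 m and y of roll1 in the frame of basket between -0.095 and 0.095 m and z of roll1 in the frame of basket between 0 and 0.085 m and linear speed of each of roll1, roll2, roll3, roll4, roll5, roll6 below 0.03 m/s and x of roll2 in the frame of basket between -0.14 and 0.14 m and y of roll2 in the frame of basket between -0.095 and 0.095 m and z of roll2 in the frame of basket between 0 and 0.085 m and x of roll3 in the frame of basket between -0.14 and 0.14 m and y of roll3 in the frame of basket between -0.095 and 0.095 m and z of roll3 in the frame of basket between 0 and 0.085 m and x of roll4 in the frame of basket between -0.14 and 0.14 m and y of roll4 in the frame of basket between -0.095 and 0.095 m and z of roll4 in the frame of basket between 0 and 0.085 m and x of roll5 in the frame of basket between -0.14 and 0.14 m and y of roll5 in the frame of basket between -0.095 and 0.095 m and z of roll5 in the frame of basket between 0 and 0.085 m and x of roll6 in the frame of basket between -0.14 and 0.14 m and y of roll6 in the frame of basket between -0.095 and 0.095 m and z of roll6 in the frame of basket between 0 and 0.085 m), for 0.2 s.
At the end, for the whole second after the job is handed in: all the rolls lie at rest in the basket; the pepper mill stands upright on the coaster, its axis within 45 mm of the coaster's centre; the tray lies flat on its mat, its centre within 50 mm of the mat's centre; all is at rest (all of step 3 and horizontal distance between mill and coaster below 0.045 m and angle between mill's own z axis and vertical below 0.15 rad and height (world z) of mill below 0.02 m and horizontal distance between tray and mat below 0.05 m and angle between tray's own z axis and vertical below 0.06 rad and height (world z) of tray below 0.015 m and linear speed of each of tray, mill below 0.02 m/s); the robot touches nothing.
It fails at once if the candle is shoved more than 30 mm or tipped (distance of candle from where it was at the start of the episode above 0.03 m or angle between candle's own z axis and vertical above 0.3 rad).
It fails at once if the book is shoved more than 30 mm or tipped (distance of book from where it was at the start of the episode above 0.03 m or angle between book's own z axis and vertical above 0.3 rad).
It fails at once if the dip bowl is shoved more than 30 mm or tipped (distance of dip_bowl from where it was at the start of the episode above 0.03 m or angle between dip_bowl's own z axis and vertical above 0.3 rad).
It fails at once if the pepper mill falls over (angle between mill's own z axis and vertical above 0.8 rad).
Of roll1, roll2, roll3, roll4, roll5, roll6 only 4 to 6 are there at a start; the rules pass over those that are not, and their reading is None.
At some moment in a run one of roll1, roll2, roll3, roll4, roll5, roll6 may be knocked a few centimetres aside while the robot is not near it.
It also fails if it takes over 210 s, if anything falls off the work surface, if the arm or the gripper's body presses on something with over 40 N, if the wrist force passes 120 N, or if a joint passes its speed limit or range.

## Working session

There is one attempt and no reset: what is moved stays moved. The work goes in short steps, Python scripts to look and compute and a tool call to move; the robot and the scene stay as the last step left them, time stands still between calls to the robot, and variables do not carry over. Pictures are saved under pics/ and viewed, at most 14 in all, crops included, and the job is handed in when it is done.

Besides the shell and the picture viewer there is one more tool, called after "Request:" as name(argument=value, ...) on one line, values as JSON. apply_moves: Moves the arm, as the interface text tells. Its arguments: {"type":"object","properties":{"motion":{"type":"array","items":{"type":"object","properties":{"fingers":{"type":"number"},"tx":{"type":"number"},"ty":{"type":"number"},"tz":{"type":"number"},"ax":{"type":"number"},"ay":{"type":"number"},"az":{"type":"number"}}}}},"required":["motion"]}

```bash
mkdir -p pics; ls; cat > h.py <<'E'
import numpy as np, cv2
from rig import robot
from scipy.spatial.transform import Rotation as Ro
def snap(n,save=None):
    s=robot.snapshot(n)
    if save: cv2.imwrite('pics/'+save,s['img'][:,:,::-1])
    return s
def cloud(s):
    d=s['depth'];h,w=d.shape
    f=h/2/np.tan(np.radians(s['fov_y'])/2)
    u,v=np.meshgrid(np.arange(w),np.arange(h))
    P=np.stack([(u-s['cx'])/f*d,-(v-s['cy'])/f*d,-d],-1)
    T=np.linalg.inv(s['camera_from_world'])
    W=P@T[:3,:3].T+T[:3,3]; W[d==0]=np.nan
    return W
E
python3 - <<'E'
from h import *
s=snap('scene','s0.png');t=snap('top','t0.png')
for p in (s,t):
    print({k:(v if not hasattr(v,'shape') or v.size<20 else v.shape) for k,v in p.items()})
W=cloud(t);np.save('t0.npy',W)
for n in ['roll1','tray','mat','basket','mill','coaster','candle','book','dip_bowl','tray_grip','tray_lip']:
    for r in robot.spot_point(t,n)[:7]:
        c=np.round(r['centre']).astype(int)
        print(n,round(r['score'],2),c,np.round(W[min(c[1],419),min(c[0],559)],3))
print(robot.observe())
E
```

```text
pics
{'img': (420, 560, 3), 'depth': (420, 560), 'fov_y': 54.59276153692228, 'cx': 271.40318532458843, 'cy': 211.70006689993568, 'camera_from_world': array([[-0.16813174,  0.9857338 , -0.00778426,  0.0752754 ],
       [-0.82367841, -0.13614372,  0.55047141,  0.4613241 ],
       [ 0.54155849,  0.09896344,  0.83481773, -1.39776829],
       [ 0.        ,  0.        ,  0.        ,  1.        ]]), 'shot': 1}
{'img': (420, 560, 3), 'depth': (420, 560), 'fov_y': 46.79165781375136, 'cx': 279.08887438810973, 'cy': 207.40588824978667, 'camera_from_world': array([[-0.02651829, -0.99947209, -0.01877026,  0.04419555],
       [ 0.98576957, -0.02926351,  0.16553548, -0.63205838],
       [-0.16599738, -0.01411343,  0.98602519, -1.20311766],
       [ 0.        ,  0.        ,  0.        ,  1.        ]]), 'shot': 2}
roll1 0.93 [446 275] [ 0.449 -0.395  0.032]
roll1 0.89 [442 228] [ 0.569 -0.394  0.035]
roll1 0.87 [268 210] [0.63  0.056 0.036]
roll1 0.86 [377 224] [ 0.584 -0.225  0.042]
roll1 0.85 [343 273] [ 0.461 -0.132  0.042]
roll1 0.82 [272 266] [0.484 0.049 0.037]
roll1 0.47 [199 253] [0.516 0.223
[... 570 characters left out ...]

{'t': 0.65, 'joint_pos': array([ 1.17881307,  0.41105537, -0.01267638,  1.59624333,  0.00562357,
        1.13430293, -0.08217609]), 'joint_vel': array([-0.00053098,  0.00153863, -0.00051059,  0.0006183 ,  0.00084435,
        0.00093647,  0.00048744]), 'effort': array([-9.05425186e-04, -6.00171232e+01,  6.80583827e-01, -2.99660951e+01,
        1.39226092e-02,  2.09921316e-03,  1.52873315e-05]), 'tool_pos': array([ 0.19880895, -0.59251811,  0.23130768]), 'tool_rot': array([3.14156373e+00, 2.90104372e-05, 3.23805035e-01]), 'ft_force': array([-0.4111283 ,  0.73754053, -0.56525218]), 'torque': array([-0.04424341, -0.02139524, -0.03906377]), 'gripper_force': 0.0, 'grip_width': 0.9995981830184393}
```

View pictures.

View pics/t0.png

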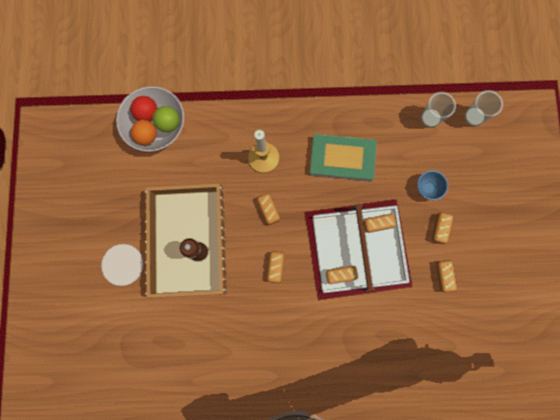

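View pics/s0.png

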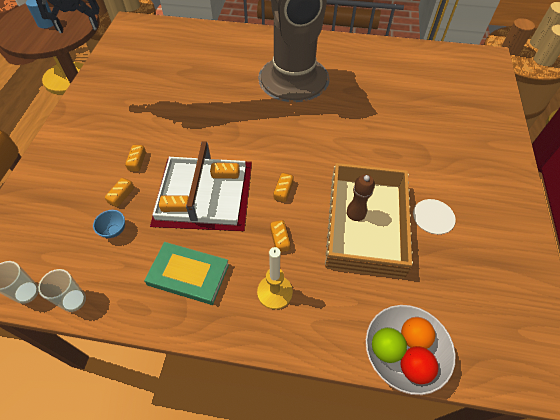

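```bash
cat >> h.py <<'E'
def rolls(s,W,f=1.0):
    hsv=cv2.cvtColor(s['img'],cv2.COLOR_RGB2HSV)
    m=((hsv[...,0]>10)&(hsv[...,0]<28)&(hsv[...,1]>110)&(hsv[...,2]>90)&(W[...,2]>0.024)&(W[...,2]<0.075)).astype(np.uint8)
    n,L,st,c=cv2.connectedComponentsWithStats(m)
    out=[]
    for i in range(1,n):
        if st[i,4]<60: continue
        p=W[L==i]; 
        (x,y),(a,b),an=cv2.minAreaRect((p[:,:2]*1000).astype(np.float32))
        if a<b: a,b,an=b,a,an+90
        an=(an+90)%180-90
        out.append((np.round(c[i]),st[i,4],round(x),round(y),round(a),round(b),round(an),round(np.percentile(p[:,2],80)*1000)))
    return out
E
python3 - <<'E'
from h import *
for n in ('top','scene'):
    s=snap(n); W=cloud(s); print(n)
    for r in rolls(s,W): print(r)
    def comp(m,lab,k=200):
        N,L,st,c=cv2.connectedComponentsWithStats(m.astype(np.uint8))
        for i in range(1,N):
            if st[i,4]<k: continue
            p=W[L==i]; r=cv2.minAreaRect((p[:,:2]*1000).astype(np.float32)); print(lab,np.round(c[i]),st[i,4],np.round(r[0]),np.round(r[1]),round(r[2],1),'z',np.round(np.nanpercentile(p[:,2],[10,50,90])*1000))
    hsv=cv2.cvtColor(s['img'],cv2.COLOR_RGB2HSV); z=W[...,2]
    X,Y=W[...,0],W[...,1]
    tr=(X>.38)&(X<.68)&(Y<-.03)&(Y>-.34)
    comp(tr&(z>.075)&(z<.12),'bar',60)
    comp(tr&(z>.014)&(z<.032)&(hsv[...,1]<70),'rim',40)
    comp(tr&(z>.003)&(z<.013)&(hsv[...,1]<70),'floor')
    comp(tr&((hsv[...,0]>170)|(hsv[...,0]<4))&(hsv[...,1]>150)&(z<.012),'mat',50)
    bk=(X>.35)&(X<.72)&(Y>.1)&(Y<.36)
    comp(bk&(z>.06)&(z<.08),'bask',50)
    comp(bk&(z>.12),'mill',20); comp(bk&(z>.150),'milltop',5)
    comp((Y>.36)&(Y<.55)&(X>.4)&(X<.6)&(hsv[...,1]<60)&(z<.02),'coaster')
    comp((z>.06)&(Y>0)&(Y<.15)&(X>.65),'candle',5)
E
```

```text
top
(array([150., 137.]), np.int32(86), 833, 361, 63, 25, -31, 73)
(array([343., 156.]), np.int32(815), 771, -149, 101, 62, 83, 32)
(array([180., 242.]), np.int32(1876), 555, 270, 283, 198, 1, 72)
(array([269., 208.]), np.int32(407), 636, 55, 80, 38, 22, 37)
(array([443., 228.]), np.int32(391), 572, -400, 81, 39, -18, 36)
(array([380., 223.]), np.int32(363), 588, -235, 79, 36, -80, 45)
(array([276., 267.]), np.int32(406), 482, 40, 79, 38, -8, 37)
(array([447., 276.]), np.int32(389), 447, -399, 80, 38, 4, 37)
(array([341., 274.]), np.int32(363), 457, -128, 75, 36, -82, 45)
bar [364. 247.] 591 [ 524. -182.] [216.  18.] 5.2 z [86. 91. 95.]
rim [394. 244.] 384 [ 529. -247.] [200.  91.] 5.3 z [18. 26. 30.]
rim [335. 214.] 108 [ 616. -119.] [  8. 109.] 6.7 z [17. 26. 29.]
rim [346. 288.] 93 [ 423. -136.] [  8. 109.] 4.3 z [23. 27. 30.]
floor [338. 248.] 2526 [ 518. -127.] [198. 117.] 5.4 z [ 6.  9. 12.]
floor [385. 256.] 1571 [ 506. -248.] [144.  86.] 5.1 z [ 6.  9. 12.]
mat [380. 204.] 154 [ 643. -241.] [13. 92.] 6.1 z [1. 4. 8.]
mat [335. 260.] 915 [ 525. -177.] [233. 246.] 6.6 z [1. 4. 
[... 1082 characters left out ...]
 [212. 221.] 5.5 z [16. 24. 27.]
rim [223. 161.] 133 [ 422. -142.] [ 11. 116.] 4.7 z [18. 24. 28.]
floor [179. 178.] 866 [ 492. -256.] [120.  74.] 5.3 z [ 6.  8. 11.]
floor [219. 195.] 1891 [ 513. -135.] [186. 123.] 5.0 z [ 6.  8. 10.]
mat [215. 213.] 956 [ 527. -179.] [235. 249.] 6.5 z [1. 3. 5.]
bask [367. 215.] 1356 [555. 267.] [286. 192.] 1.4 z [63. 69. 71.]
bask [358. 203.] 64 [539. 239.] [35. 17.] 76.0 z [63. 71. 78.]
mill [364. 185.] 338 [533. 241.] [42. 45.] 23.7 z [129. 146. 154.]
milltop [366. 180.] 117 [530. 241.] [33. 32.] 59.1 z [151. 152. 162.]
coaster [434. 216.] 1121 [501. 446.] [107. 109.] 68.1 z [2. 4. 6.]
candle [274. 268.] 480 [784.  65.] [35. 37.] 10.7 z [ 93. 138. 205.]
```

```bash
cat >> h.py <<'E'
def plan(wps,start=None):
    """wps: (x,y,z mm, yaw deg, [tiltvec rx deg]) ; prints sub-legs (shift mm, turn rad, rows)"""
    if start is None:
        o=robot.observe(); p=o['tool_pos']*1000; R=Ro.from_euler('xyz',o['tool_rot'])
    else: p=np.array(start[:3],float);R=Ro.from_euler('xyz',[180,0,start[3]],degrees=True)
    for w in wps:
        q=np.array(w[:3],float); S=Ro.from_euler('xyz',[180,0,w[3]],degrees=True)
        if len(w)>4: S=S*Ro.from_euler('x',w[4],degrees=True)
        rv=(R.inv()*S).as_rotvec(); n=max(np.linalg.norm(q-p)/44,np.degrees(np.linalg.norm(rv))/8.2)
        k=int(np.ceil(n/5+1e-9)) or 1
        for i in range(k):
            d=R.inv().apply((q-p)/k); print('  t',np.round(d,1),'a',np.round(rv/k,3),'rows',round(n/k,1))
            R=R*Ro.from_rotvec(rv/k)
        print('->',w); p=q;R=S
E
python3 - <<'E'
from h import *
plan([(530,241.5,240,90),(530,241.5,111,90)])
E
```

```text
t [ 115.9 -137.1   -1.7] a [ 0.     0.    -0.249] rows 4.1
  t [ 146.1 -104.2   -1.7] a [ 0.     0.    -0.249] rows 4.1
  t [167.3 -64.9  -1.7] a [ 0.     0.    -0.249] rows 4.1
  t [178.2 -21.6  -1.7] a [ 0.     0.    -0.249] rows 4.1
  t [178.   23.   -1.7] a [ 0.     0.    -0.249] rows 4.1
-> (530, 241.5, 240, 90)
  t [  0.  -0. 129.] a [0. 0. 0.] rows 2.9
-> (530, 241.5, 111, 90)
```

Request:
apply_moves(motion=[{"tx": 116, "ty": -137, "tz": -2, "az": -0.25, "fingers": 1}, {"tx": 116, "ty": -137, "tz": -2, "az": -0.25, "fingers": 1}, {"tx": 116, "ty": -137, "tz": -2, "az": -0.25, "fingers": 1}, {"tx": 116, "ty": -137, "tz": -2, "az": -0.25, "fingers": 1}, {"tx": 116, "ty": -137, "tz": -2, "az": -0.25, "fingers": 1}])

```text
invalid input at $.motion[0]: expected keys fingers, tx, ty, tz, ax, ay, az
```

Request:
apply_moves(motion=[{"tx": 146, "ty": -104, "tz": -2, "az": -0.25, "fingers": 1}, {"tx": 146, "ty": -104, "tz": -2, "az": -0.25, "fingers": 1}, {"tx": 146, "ty": -104, "tz": -2, "az": -0.25, "fingers": 1}, {"tx": 146, "ty": -104, "tz": -2, "az": -0.25, "fingers": 1}, {"tx": 146, "ty": -104, "tz": -2, "az": -0.25, "fingers": 1}])

```text
invalid input at $.motion[0]: expected keys fingers, tx, ty, tz, ax, ay, az
```

Request:
apply_moves(motion=[{"tx": 167, "ty": -65, "tz": -2, "az": -0.25, "fingers": 1}, {"tx": 167, "ty": -65, "tz": -2, "az": -0.25, "fingers": 1}, {"tx": 167, "ty": -65, "tz": -2, "az": -0.25, "fingers": 1}, {"tx": 167, "ty": -65, "tz": -2, "az": -0.25, "fingers": 1}, {"tx": 167, "ty": -65, "tz": -2, "az": -0.25, "fingers": 1}])

```text
invalid input at $.motion[0]: expected keys fingers, tx, ty, tz, ax, ay, az
```

Request:
apply_moves(motion=[{"tx": 178, "ty": -22, "tz": -2, "az": -0.25, "fingers": 1}, {"tx": 178, "ty": -22, "tz": -2, "az": -0.25, "fingers": 1}, {"tx": 178, "ty": -22, "tz": -2, "az": -0.25, "fingers": 1}, {"tx": 178, "ty": -22, "tz": -2, "az": -0.25, "fingers": 1}, {"tx": 178, "ty": -22, "tz": -2, "az": -0.25, "fingers": 1}])

```text
invalid input at $.motion[0]: expected keys fingers, tx, ty, tz, ax, ay, az
```

Request:
apply_moves(motion=[{"tx": 178, "ty": 23, "tz": -2, "az": -0.25, "fingers": 1}, {"tx": 178, "ty": 23, "tz": -2, "az": -0.25, "fingers": 1}, {"tx": 178, "ty": 23, "tz": -2, "az": -0.25, "fingers": 1}, {"tx": 178, "ty": 23, "tz": -2, "az": -0.25, "fingers": 1}, {"tx": 178, "ty": 23, "tz": -2, "az": -0.25, "fingers": 1}])

```text
invalid input at $.motion[0]: expected keys fingers, tx, ty, tz, ax, ay, az
```

```bash
python3 - <<'E'
from h import *
o=robot.observe();print(o['t'],o['tool_pos'],np.degrees(o['tool_rot']),o['joint_pos'])
plan([(530,241.5,111,90),(530,241.5,220,90),(501,447.5,220,90),(501,447.5,108,90)])
E
```

```text
0.75 [ 0.19886672 -0.59252035  0.23132812] [ 1.79995709e+02 -7.41411093e-04  1.85542221e+01] [ 1.17877109  0.41104742 -0.01270462  1.59620518  0.00559383  1.13429992
 -0.08220397]
  t [ 115.9 -137.1   24.1] a [ 0.     0.    -0.249] rows 4.1
  t [ 146.1 -104.2   24.1] a [ 0.     0.    -0.249] rows 4.1
  t [167.3 -64.9  24.1] a [ 0.     0.    -0.249] rows 4.1
  t [178.2 -21.6  24.1] a [ 0.     0.    -0.249] rows 4.1
  t [178.   23.   24.1] a [ 0.     0.    -0.249] rows 4.1
-> (530, 241.5, 111, 90)
  t [   0.    0. -109.] a [0. 0. 0.] rows 2.5
-> (530, 241.5, 220, 90)
  t [206. -29.  -0.] a [0. 0. 0.] rows 4.7
-> (501, 447.5, 220, 90)
  t [  0.  -0. 112.] a [0. 0. 0.] rows 2.5
-> (501, 447.5, 108, 90)
```

All keys are required.

Request:
apply_moves(motion=[{"tx": 116, "ty": -137, "tz": -2, "ax": 0, "ay": 0, "az": -0.25, "fingers": 1}, {"tx": 116, "ty": -137, "tz": -2, "ax": 0, "ay": 0, "az": -0.25, "fingers": 1}, {"tx": 116, "ty": -137, "tz": -2, "ax": 0, "ay": 0, "az": -0.25, "fingers": 1}, {"tx": 116, "ty": -137, "tz": -2, "ax": 0, "ay": 0, "az": -0.25, "fingers": 1}, {"tx": 116, "ty": -137, "tz": -2, "ax": 0, "ay": 0, "az": -0.25, "fingers": 1}])

```text
t: 1.25
tool_pos: [0.2675, -0.422, 0.2339]
tool_rot: [3.141, -0.001, 0.58]
ft_force: [-0.4, -1.2, 0.2]
grip_width: 1.002
gripper_force: 0.0
```

Request:
apply_moves(motion=[{"tx": 146, "ty": -104, "tz": -2, "ax": 0, "ay": 0, "az": -0.25, "fingers": 1}, {"tx": 146, "ty": -104, "tz": -2, "ax": 0, "ay": 0, "az": -0.25, "fingers": 1}, {"tx": 146, "ty": -104, "tz": -2, "ax": 0, "ay": 0, "az": -0.25, "fingers": 1}, {"tx": 146, "ty": -104, "tz": -2, "ax": 0, "ay": 0, "az": -0.25, "fingers": 1}, {"tx": 146, "ty": -104, "tz": -2, "ax": 0, "ay": 0, "az": -0.25, "fingers": 1}])

```text
t: 1.75
tool_pos: [0.3331, -0.2564, 0.2358]
tool_rot: [3.141, -0.001, 0.829]
ft_force: [-1.4, -0.2, 0.1]
grip_width: 1.003
gripper_force: 0.0
```

Request:
apply_moves(motion=[{"tx": 167, "ty": -65, "tz": -2, "ax": 0, "ay": 0, "az": -0.25, "fingers": 1}, {"tx": 167, "ty": -65, "tz": -2, "ax": 0, "ay": 0, "az": -0.25, "fingers": 1}, {"tx": 167, "ty": -65, "tz": -2, "ax": 0, "ay": 0, "az": -0.25, "fingers": 1}, {"tx": 167, "ty": -65, "tz": -2, "ax": 0, "ay": 0, "az": -0.25, "fingers": 1}, {"tx": 167, "ty": -65, "tz": -2, "ax": 0, "ay": 0, "az": -0.25, "fingers": 1}])

```text
t: 2.25
tool_pos: [0.399, -0.0901, 0.2378]
tool_rot: [3.14, -0.001, 1.079]
ft_force: [0.2, 0.2, 0.5]
grip_width: 0.997
gripper_force: 0.0
```

Request:
apply_moves(motion=[{"tx": 178, "ty": -22, "tz": -2, "ax": 0, "ay": 0, "az": -0.25, "fingers": 1}, {"tx": 178, "ty": -22, "tz": -2, "ax": 0, "ay": 0, "az": -0.25, "fingers": 1}, {"tx": 178, "ty": -22, "tz": -2, "ax": 0, "ay": 0, "az": -0.25, "fingers": 1}, {"tx": 178, "ty": -22, "tz": -2, "ax": 0, "ay": 0, "az": -0.25, "fingers": 1}, {"tx": 178, "ty": -22, "tz": -2, "ax": 0, "ay": 0, "az": -0.25, "fingers": 1}])

```text
t: 2.75
tool_pos: [0.4644, 0.0768, 0.2393]
tool_rot: [3.141, -0.002, 1.327]
ft_force: [0.0, -0.3, 0.0]
grip_width: 1.0
gripper_force: 0.0
```

Request:
apply_moves(motion=[{"tx": 178, "ty": 23, "tz": -2, "ax": 0, "ay": 0, "az": -0.25, "fingers": 1}, {"tx": 178, "ty": 23, "tz": -2, "ax": 0, "ay": 0, "az": -0.25, "fingers": 1}, {"tx": 178, "ty": 23, "tz": -2, "ax": 0, "ay": 0, "az": -0.25, "fingers": 1}, {"tx": 178, "ty": 23, "tz": -2, "ax": 0, "ay": 0, "az": -0.25, "fingers": 1}, {"tx": 178, "ty": 23, "tz": -2, "ax": 0, "ay": 0, "az": -0.25, "fingers": 1}])

```text
t: 3.25
tool_pos: [0.5299, 0.2431, 0.2404]
tool_rot: [-3.141, -0.002, 1.576]
ft_force: [0.4, 0.1, -0.2]
grip_width: 0.997
gripper_force: 0.0
```

```bash
python3 - <<'E'
from h import *
o=robot.observe();print(o['t'],o['tool_pos'],np.degrees(o['tool_rot']),o['joint_pos'])
plan([(530,241.5,111,90),(530,241.5,220,90),(501,447.5,220,90),(501,447.5,108,90)])
E
```

```text
3.25 [0.52989063 0.24311124 0.24043139] [-1.79949020e+02 -9.55155472e-02  9.02885838e+01] [ 0.03674333  0.4310431  -0.74309352  1.65320083  0.30881672  1.17894251
 -0.77493381]
  t [ -1.8   0.2 129.4] a [-0.001 -0.002  0.005] rows 2.9
-> (530, 241.5, 111, 90)
  t [   0.    0. -109.] a [0. 0. 0.] rows 2.5
-> (530, 241.5, 220, 90)
  t [206. -29.  -0.] a [0. 0. 0.] rows 4.7
-> (501, 447.5, 220, 90)
  t [  0.  -0. 112.] a [0. 0. 0.] rows 2.5
-> (501, 447.5, 108, 90)
```

Request:
apply_moves(motion=[{"tx": -2, "ty": 0, "tz": 40, "ax": 0, "ay": 0, "az": 0, "fingers": 1}, {"tx": -2, "ty": 0, "tz": 80, "ax": 0, "ay": 0, "az": 0, "fingers": 1}, {"tx": -2, "ty": 0, "tz": 110, "ax": 0, "ay": 0, "az": 0, "fingers": 1}, {"tx": -2, "ty": 0, "tz": 129, "ax": 0, "ay": 0, "az": 0, "fingers": 1}, {"tx": -2, "ty": 0, "tz": 129, "ax": 0, "ay": 0, "az": 0, "fingers": 1}])

```text
t: 3.75
tool_pos: [0.528, 0.2348, 0.1091]
tool_rot: [-3.137, 0.004, 1.571]
ft_force: [-0.2, -1.4, 0.1]
grip_width: 1.003
gripper_force: 0.0
```

Request:
apply_moves(motion=[{"tx": 0, "ty": 0, "tz": 0, "ax": 0, "ay": 0, "az": 0, "fingers": 0}, {"tx": 0, "ty": 0, "tz": 0, "ax": 0, "ay": 0, "az": 0, "fingers": 0}, {"tx": 0, "ty": 0, "tz": 0, "ax": 0, "ay": 0, "az": 0, "fingers": 0}, {"tx": 0, "ty": 0, "tz": 0, "ax": 0, "ay": 0, "az": 0, "fingers": 0}, {"tx": 0, "ty": 0, "tz": 0, "ax": 0, "ay": 0, "az": 0, "fingers": 0}])

```text
t: 4.25
tool_pos: [0.5294, 0.2395, 0.114]
tool_rot: [3.139, -0.0, 1.574]
ft_force: [-1.6, -1.9, 6.5]
grip_width: 0.544
gripper_force: 61.3
```

Request:
apply_moves(motion=[{"tx": 0, "ty": 0, "tz": -10, "ax": 0, "ay": 0, "az": 0, "fingers": 0}, {"tx": 0, "ty": 0, "tz": -40, "ax": 0, "ay": 0, "az": 0, "fingers": 0}, {"tx": 0, "ty": 0, "tz": -75, "ax": 0, "ay": 0, "az": 0, "fingers": 0}, {"tx": 0, "ty": 0, "tz": -105, "ax": 0, "ay": 0, "az": 0, "fingers": 0}, {"tx": 0, "ty": 0, "tz": -110, "ax": 0, "ay": 0, "az": 0, "fingers": 0}])

```text
t: 4.75
tool_pos: [0.5298, 0.2408, 0.2269]
tool_rot: [3.136, -0.003, 1.574]
ft_force: [0.3, 0.6, -1.6]
grip_width: 0.547
gripper_force: 62.1
```

```bash
python3 - <<'E'
from h import *
o=robot.observe();print(o['joint_pos'])
s=snap('scene','s1.png');cv2.imwrite('pics/s1.png',s['img'][80:300,280:500,::-1])
plan([(501,447.5,220,90),(501,447.5,107.5,90)])
E
```

```text
[ 0.03932721  0.43775884 -0.74133877  1.67820542  0.32145074  1.14468065
 -0.78454336]
  t [207.2 -27.8   5.8] a [ 0.005 -0.002  0.003] rows 4.8
-> (501, 447.5, 220, 90)
  t [  0.   -0.  112.5] a [0. 0. 0.] rows 2.6
-> (501, 447.5, 107.5, 90)
```

View pics/s1.png

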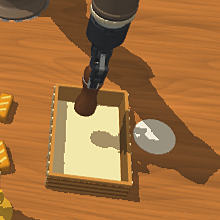

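Request:
apply_moves(motion=[{"tx": 40, "ty": -6, "tz": 0, "ax": 0, "ay": 0, "az": 0, "fingers": 0}, {"tx": 82, "ty": -11, "tz": 0, "ax": 0, "ay": 0, "az": 0, "fingers": 0}, {"tx": 124, "ty": -17, "tz": 0, "ax": 0, "ay": 0, "az": 0, "fingers": 0}, {"tx": 166, "ty": -23, "tz": 0, "ax": 0, "ay": 0, "az": 0, "fingers": 0}, {"tx": 207, "ty": -28, "tz": 0, "ax": 0, "ay": 0, "az": 0, "fingers": 0}])

```text
t: 5.3
tool_pos: [0.499, 0.4474, 0.2207]
tool_rot: [-3.14, 0.002, 1.574]
ft_force: [0.5, 0.3, -2.7]
grip_width: 0.548
gripper_force: 62.1
```

Request:
apply_moves(motion=[{"tx": 0, "ty": 0, "tz": 0, "ax": 0, "ay": 0, "az": 0, "fingers": 0}, {"tx": 0, "ty": 0, "tz": 30, "ax": 0, "ay": 0, "az": 0, "fingers": 0}, {"tx": 0, "ty": 0, "tz": 60, "ax": 0, "ay": 0, "az": 0, "fingers": 0}, {"tx": 0, "ty": 0, "tz": 80, "ax": 0, "ay": 0, "az": 0, "fingers": 0}, {"tx": 0, "ty": 0, "tz": 90, "ax": 0, "ay": 0, "az": 0, "fingers": 0}])

```text
t: 5.8
tool_pos: [0.4989, 0.4444, 0.1287]
tool_rot: [-3.138, 0.004, 1.574]
ft_force: [-0.6, -0.3, -2.0]
grip_width: 0.548
gripper_force: 62.3
```

Request:
apply_moves(motion=[{"tx": 0, "ty": 0, "tz": 0, "ax": 0, "ay": 0, "az": 0, "fingers": 0}, {"tx": 0, "ty": 0, "tz": 0, "ax": 0, "ay": 0, "az": 0, "fingers": 0}, {"tx": 0, "ty": 0, "tz": 0, "ax": 0, "ay": 0, "az": 0, "fingers": 0}, {"tx": 0, "ty": 0, "tz": 0, "ax": 0, "ay": 0, "az": 0, "fingers": 0}])

```text
t: 6.2
tool_pos: [0.5003, 0.4468, 0.1336]
tool_rot: [3.14, -0.001, 1.574]
ft_force: [0.3, -0.4, -0.8]
grip_width: 0.547
gripper_force: 62.3
```

```bash
python3 - <<'E'
from h import *
o=robot.observe();print(o['joint_pos'],o['tool_pos'],o['tool_rot'],o['ft_force'])
s=snap('scene'); W=cloud(s);X,Y,z=W[...,0],W[...,1],W[...,2]
m=(abs(X-.5)<.05)&(abs(Y-.447)<.05)&(z<.1)&(z>.012)
for a in range(10,100,10):
    k=m&(z*1000>=a)&(z*1000<a+10); print(a,k.sum(),np.round(np.array([X[k].mean(),Y[k].mean(),X[k].min(),Y[k].min(),Y[k].max()]),3) if k.any() else '')
E
```

```text
[-0.35980657  0.67554178 -0.68413603  1.54181048  0.46278952  1.08908495
 -1.15002036] [0.50032342 0.44684632 0.1335541 ] [ 3.14008902e+00 -1.19898857e-03  1.57370519e+00] [ 0.28174601 -0.35557459 -0.79818349]
10 0 
20 13 [0.515 0.437 0.494 0.423 0.457]
30 52 [0.517 0.44  0.489 0.422 0.471]
40 65 [0.517 0.44  0.483 0.423 0.472]
50 76 [0.515 0.443 0.491 0.424 0.473]
60 61 [0.513 0.442 0.488 0.427 0.47 ]
70 60 [0.512 0.443 0.494 0.429 0.465]
80 42 [0.512 0.443 0.493 0.431 0.463]
90 44 [0.512 0.442 0.492 0.431 0.466]
```

Request:
apply_moves(motion=[{"tx": 0, "ty": 0, "tz": 8, "ax": 0, "ay": 0, "az": 0, "fingers": 0}, {"tx": 0, "ty": 0, "tz": 15, "ax": 0, "ay": 0, "az": 0, "fingers": 0}, {"tx": 0, "ty": 0, "tz": 20, "ax": 0, "ay": 0, "az": 0, "fingers": 0}, {"tx": 0, "ty": 0, "tz": 20, "ax": 0, "ay": 0, "az": 0, "fingers": 0}, {"tx": 0, "ty": 0, "tz": 20, "ax": 0, "ay": 0, "az": 0, "fingers": 0}])

```text
t: 6.75
tool_pos: [0.4997, 0.4464, 0.112]
tool_rot: [-3.141, 0.0, 1.574]
ft_force: [0.0, 0.6, -2.4]
grip_width: 0.548
gripper_force: 62.3
```

Request:
apply_moves(motion=[{"tx": 0, "ty": 0, "tz": 1, "ax": 0, "ay": 0, "az": 0, "fingers": 0}, {"tx": 0, "ty": 0, "tz": 2, "ax": 0, "ay": 0, "az": 0, "fingers": 0}, {"tx": 0, "ty": 0, "tz": 2, "ax": 0, "ay": 0, "az": 0, "fingers": 0}])

```text
t: 7.05
tool_pos: [0.4999, 0.4464, 0.1103]
tool_rot: [3.142, 0.0, 1.574]
ft_force: [-0.2, 0.6, -2.0]
grip_width: 0.549
gripper_force: 62.3
```

Request:
apply_moves(motion=[{"tx": 0, "ty": 0, "tz": 1, "ax": 0, "ay": 0, "az": 0, "fingers": 0}, {"tx": 0, "ty": 0, "tz": 2, "ax": 0, "ay": 0, "az": 0, "fingers": 0}, {"tx": 0, "ty": 0, "tz": 2, "ax": 0, "ay": 0, "az": 0, "fingers": 0}])

```text
t: 7.35
tool_pos: [0.4999, 0.4469, 0.11]
tool_rot: [3.14, -0.001, 1.574]
ft_force: [-1.9, -2.3, 9.5]
grip_width: 0.549
gripper_force: 63.5
```

Request:
apply_moves(motion=[{"tx": 0, "ty": 0, "tz": 0, "ax": 0, "ay": 0, "az": 0, "fingers": 1}, {"tx": 0, "ty": 0, "tz": 0, "ax": 0, "ay": 0, "az": 0, "fingers": 1}, {"tx": 0, "ty": 0, "tz": 0, "ax": 0, "ay": 0, "az": 0, "fingers": 1}, {"tx": 0, "ty": 0, "tz": 0, "ax": 0, "ay": 0, "az": 0, "fingers": 1}])

```text
t: 7.75
tool_pos: [0.4999, 0.4464, 0.1081]
tool_rot: [-3.141, 0.0, 1.574]
ft_force: [-0.9, 0.4, 0.4]
grip_width: 1.001
gripper_force: 0.0
```

Request:
apply_moves(motion=[{"tx": 0, "ty": 0, "tz": -20, "ax": 0, "ay": 0, "az": 0, "fingers": 1}, {"tx": 0, "ty": 0, "tz": -55, "ax": 0, "ay": 0, "az": 0, "fingers": 1}, {"tx": 0, "ty": 0, "tz": -90, "ax": 0, "ay": 0, "az": 0, "fingers": 1}, {"tx": 0, "ty": 0, "tz": -120, "ax": 0, "ay": 0, "az": 0, "fingers": 1}, {"tx": 0, "ty": 0, "tz": -120, "ax": 0, "ay": 0, "az": 0, "fingers": 1}])

```text
t: 8.25
tool_pos: [0.5009, 0.4485, 0.2333]
tool_rot: [3.136, -0.005, 1.574]
ft_force: [0.6, -0.2, 0.0]
grip_width: 0.998
gripper_force: 0.0
```

```bash
cat >> h.py <<'E'
def trayrolls():
    s=snap('scene')
    for r in rolls(s,cloud(s)): print(r)
def T(x,y,c=(525,-182),a=5.2):
    a=np.radians(a); return round(c[0]+x*np.cos(a)-y*np.sin(a),1),round(c[1]+x*np.sin(a)+y*np.cos(a),1)
E
python3 - <<'E'
from h import *
s=snap('top'); W=cloud(s)
m=(abs(W[...,0]-.5)<.06)&(abs(W[...,1]-.447)<.06)&(W[...,2]>.14)&(W[...,2]<.175); p=W[m]; print('mill',m.sum(),p.mean(0) if m.any() else '')
trayrolls()
for q in [(60,60),(0,60),(-57,-60),(1.5,-60)]: print(q,T(*q))
x,y=T(60,60)
plan([(637,54.5,180,22),(637,54.5,12,22),(637,54.5,150,22),(x,y,150,95.2),(x,y,22,95.2)])
E
```

```text
mill 235 [0.49826089 0.44649721 0.14895653]
(array([135., 155.]), np.int32(289), 449, -399, 77, 39, 6, 36)
(array([224., 169.]), np.int32(367), 460, -131, 78, 36, -80, 43)
(array([374., 215.]), np.int32(2706), 556, 268, 285, 196, 1, 70)
(array([283., 185.]), np.int32(332), 484, 39, 80, 38, -8, 35)
(array([118., 190.]), np.int32(356), 574, -399, 78, 38, -21, 35)
(array([173., 202.]), np.int32(384), 592, -237, 74, 37, -86, 43)
(array([280., 234.]), np.int32(410), 638, 54, 81, 38, 22, 35)
(array([186., 270.]), np.int32(956), 772, -151, 101, 61, 83, 30)
(array([274., 289.]), np.int32(67), 789, 66, 21, 8, -81, 53)
(array([412., 338.]), np.int32(205), 857, 376, 71, 43, 63, 73)
(60, 60) (np.float64(579.3), np.float64(-116.8))
(0, 60) (np.float64(519.6), np.float64(-122.2))
(-57, -60) (np.float64(473.7), np.float64(-246.9))
(1.5, -60) (np.float64(531.9), np.float64(-241.6))
  t [-196.2   67.9   24.3] a [ 0.    -0.001  0.595] rows 4.8
  t [-124.5  166.2   24.4] a [ 0.    -0.001  0.595] rows 4.8
-> (637, 54.5, 180, 22)
  t [  0.  -0. 168.] a [0. 0. 0.] rows 3.8
-> (637, 54.5, 12, 22)
  t [  -0.    0. -138.] a [0. 0. 0.] rows 3.1
-> (637, 54.5, 150, 22)
  t [-58.8  68.6   0. ] a [-0.     0.    -0.639] rows 4.5
  t [-88.1  20.    0. ] a [-0.     0.    -0.639] rows 4.5
-> (np.float64(579.3), np.float64(-116.8), 150, 95.2)
  t [  0.  -0. 128.] a [0. 0. 0.] rows 2.9
-> (np.float64(579.3), np.float64(-116.8), 22, 95.2)
```

Request:
apply_moves(motion=[{"tx": -196, "ty": 68, "tz": 24, "ax": 0, "ay": 0, "az": 0.595, "fingers": 1}, {"tx": -196, "ty": 68, "tz": 24, "ax": 0, "ay": 0, "az": 0.595, "fingers": 1}, {"tx": -196, "ty": 68, "tz": 24, "ax": 0, "ay": 0, "az": 0.595, "fingers": 1}, {"tx": -196, "ty": 68, "tz": 24, "ax": 0, "ay": 0, "az": 0.595, "fingers": 1}, {"tx": -196, "ty": 68, "tz": 24, "ax": 0, "ay": 0, "az": 0.595, "fingers": 1}])

```text
t: 8.85
tool_pos: [0.5707, 0.2417, 0.2015]
tool_rot: [3.14, 0.006, 0.965]
ft_force: [0.6, 0.4, -0.2]
grip_width: 1.001
gripper_force: 0.0
```

Request:
apply_moves(motion=[{"tx": -124.5, "ty": 166, "tz": 24, "ax": 0, "ay": 0, "az": 0.595, "fingers": 1}, {"tx": -124.5, "ty": 166, "tz": 24, "ax": 0, "ay": 0, "az": 0.595, "fingers": 1}, {"tx": -124.5, "ty": 166, "tz": 24, "ax": 0, "ay": 0, "az": 0.595, "fingers": 1}, {"tx": -124.5, "ty": 166, "tz": 24, "ax": 0, "ay": 0, "az": 0.595, "fingers": 1}, {"tx": -124.5, "ty": 166, "tz": 24, "ax": 0, "ay": 0, "az": 0.595, "fingers": 1}])

```text
t: 9.35
tool_pos: [0.6374, 0.0459, 0.1776]
tool_rot: [3.138, 0.004, 0.371]
ft_force: [-0.2, -0.5, -1.3]
grip_width: 0.998
gripper_force: 0.0
```

Request:
apply_moves(motion=[{"tx": 0, "ty": 0, "tz": 0, "ax": 0, "ay": 0, "az": 0, "fingers": 1}, {"tx": 0, "ty": 0, "tz": 40, "ax": 0, "ay": 0, "az": 0, "fingers": 1}, {"tx": 0, "ty": 0, "tz": 80, "ax": 0, "ay": 0, "az": 0, "fingers": 1}, {"tx": 0, "ty": 0, "tz": 100, "ax": 0, "ay": 0, "az": 0, "fingers": 1}, {"tx": 0, "ty": 0, "tz": 100, "ax": 0, "ay": 0, "az": 0, "fingers": 1}])

```text
t: 9.85
tool_pos: [0.6335, 0.0572, 0.0765]
tool_rot: [-3.138, 0.006, 0.389]
ft_force: [0.5, 0.3, -0.9]
grip_width: 1.002
gripper_force: 0.0
```

```bash
python3 - <<'E'
from h import *
o=robot.observe();print(o['joint_pos'],o['tool_pos'],np.degrees(o['tool_rot']))
plan([(637.5,54.5,3,22)])
E
```

```text
[ 0.09587855  0.62463079 -0.37466812  1.68314781  0.27533229  0.89328745
 -1.57195084] [0.63348793 0.05719993 0.07649699] [-179.80560452    0.36101604   22.26051483]
  t [ 3.2  4.3 73.5] a [-0.003  0.006  0.005] rows 1.7
-> (637.5, 54.5, 3, 22)
```

Request:
apply_moves(motion=[{"tx": 0, "ty": 0, "tz": 0, "ax": 0, "ay": 0, "az": 0, "fingers": 1}, {"tx": 0, "ty": 0, "tz": 25, "ax": 0, "ay": 0, "az": 0, "fingers": 1}, {"tx": 0, "ty": 0, "tz": 45, "ax": 0, "ay": 0, "az": 0, "fingers": 1}, {"tx": 0, "ty": 0, "tz": 60, "ax": 0, "ay": 0, "az": 0, "fingers": 1}, {"tx": 0, "ty": 0, "tz": 65, "ax": 0, "ay": 0, "az": 0, "fingers": 1}])

```text
t: 10.35
tool_pos: [0.6367, 0.0553, 0.015]
tool_rot: [-3.141, 0.0, 0.385]
ft_force: [-0.3, -0.0, 0.1]
grip_width: 1.002
gripper_force: 0.0
```

Request:
apply_moves(motion=[{"tx": 0, "ty": 0, "tz": 3, "ax": 0, "ay": 0, "az": 0, "fingers": 1}, {"tx": 0, "ty": 0, "tz": 6, "ax": 0, "ay": 0, "az": 0, "fingers": 1}, {"tx": 0, "ty": 0, "tz": 9, "ax": 0, "ay": 0, "az": 0, "fingers": 1}, {"tx": 0, "ty": 0, "tz": 12, "ax": 0, "ay": 0, "az": 0, "fingers": 1}, {"tx": 0, "ty": 0, "tz": 12, "ax": 0, "ay": 0, "az": 0, "fingers": 1}])

```text
t: 10.85
tool_pos: [0.6366, 0.0546, 0.0031]
tool_rot: [-3.142, 0.0, 0.384]
ft_force: [0.2, -0.2, 0.5]
grip_width: 1.0
gripper_force: 0.0
```

Request:
apply_moves(motion=[{"tx": 0, "ty": 0, "tz": 0, "ax": 0, "ay": 0, "az": 0, "fingers": 0}, {"tx": 0, "ty": 0, "tz": 0, "ax": 0, "ay": 0, "az": 0, "fingers": 0}, {"tx": 0, "ty": 0, "tz": 0, "ax": 0, "ay": 0, "az": 0, "fingers": 0}, {"tx": 0, "ty": 0, "tz": 0, "ax": 0, "ay": 0, "az": 0, "fingers": 0}, {"tx": 0, "ty": 0, "tz": 0, "ax": 0, "ay": 0, "az": 0, "fingers": 0}])

```text
t: 11.35
tool_pos: [0.6371, 0.0547, 0.0036]
tool_rot: [3.141, -0.001, 0.384]
ft_force: [0.4, 0.2, 1.6]
grip_width: 0.435
gripper_force: 61.1
```

Request:
apply_moves(motion=[{"tx": 0, "ty": 0, "tz": -20, "ax": 0, "ay": 0, "az": 0, "fingers": 0}, {"tx": 0, "ty": 0, "tz": -60, "ax": 0, "ay": 0, "az": 0, "fingers": 0}, {"tx": 0, "ty": 0, "tz": -100, "ax": 0, "ay": 0, "az": 0, "fingers": 0}, {"tx": 0, "ty": 0, "tz": -130, "ax": 0, "ay": 0, "az": 0, "fingers": 0}, {"tx": 0, "ty": 0, "tz": -140, "ax": 0, "ay": 0, "az": 0, "fingers": 0}])

```text
t: 11.85
tool_pos: [0.6384, 0.055, 0.147]
tool_rot: [3.14, -0.005, 0.384]
ft_force: [0.7, -0.1, -0.2]
grip_width: 0.438
gripper_force: 60.6
```

Request:
apply_moves(motion=[{"tx": -59, "ty": 69, "tz": 0, "ax": 0, "ay": 0, "az": -0.64, "fingers": 0}, {"tx": -59, "ty": 69, "tz": 0, "ax": 0, "ay": 0, "az": -0.64, "fingers": 0}, {"tx": -59, "ty": 69, "tz": 0, "ax": 0, "ay": 0, "az": -0.64, "fingers": 0}, {"tx": -59, "ty": 69, "tz": 0, "ax": 0, "ay": 0, "az": -0.64, "fingers": 0}, {"tx": -59, "ty": 69, "tz": 0, "ax": 0, "ay": 0, "az": -0.64, "fingers": 0}])

```text
t: 12.35
tool_pos: [0.6071, -0.0322, 0.1421]
tool_rot: [-3.14, 0.001, 1.028]
ft_force: [-0.2, -0.4, -0.3]
grip_width: 0.435
gripper_force: 60.5
```

Request:
apply_moves(motion=[{"tx": -88, "ty": 20, "tz": 0, "ax": 0, "ay": 0, "az": -0.64, "fingers": 0}, {"tx": -88, "ty": 20, "tz": 0, "ax": 0, "ay": 0, "az": -0.64, "fingers": 0}, {"tx": -88, "ty": 20, "tz": 0, "ax": 0, "ay": 0, "az": -0.64, "fingers": 0}, {"tx": -88, "ty": 20, "tz": 0, "ax": 0, "ay": 0, "az": -0.64, "fingers": 0}, {"tx": -88, "ty": 20, "tz": 0, "ax": 0, "ay": 0, "az": -0.64, "fingers": 0}])

```text
t: 12.85
tool_pos: [0.5784, -0.1176, 0.1421]
tool_rot: [-3.14, -0.001, 1.668]
ft_force: [-0.1, 0.3, -0.8]
grip_width: 0.431
gripper_force: 60.5
```

Request:
apply_moves(motion=[{"tx": 0, "ty": 0, "tz": 0, "ax": 0, "ay": 0, "az": 0, "fingers": 0}, {"tx": 0, "ty": 0, "tz": 0, "ax": 0, "ay": 0, "az": 0, "fingers": 0}, {"tx": 0, "ty": 0, "tz": 0, "ax": 0, "ay": 0, "az": 0, "fingers": 0}, {"tx": 0, "ty": 0, "tz": 0, "ax": 0, "ay": 0, "az": 0, "fingers": 0}, {"tx": 0, "ty": 0, "tz": 0, "ax": 0, "ay": 0, "az": 0, "fingers": 0}])

```text
t: 13.35
tool_pos: [0.5792, -0.1168, 0.1433]
tool_rot: [3.142, 0.0, 1.664]
ft_force: [-0.1, -0.3, -0.4]
grip_width: 0.436
gripper_force: 60.5
```

```bash
python3 - <<'E'
from h import *
o=robot.observe();print(o['joint_pos'],o['tool_pos'],np.degrees(o['tool_rot']))
s=snap('scene');W=cloud(s);m=(abs(W[...,0]-.58)<.06)&(abs(W[...,1]+.117)<.06)&(W[...,2]>.09)&(W[...,2]<.19)
print(np.nanmin(W[m],0)); cv2.imwrite('pics/s2.png',s['img'][100:300,60:340,::-1])
x,y=T(60,60)
plan([(x,y,12,95.2)])
E
```

```text
[ 0.6127725   0.53634665 -0.6835624   1.74181817  0.39267989  1.00428377
 -0.12389896] [ 0.57923112 -0.11682149  0.14328348] [1.79999530e+02 9.69773298e-03 9.53233560e+01]
[ 0.55121895 -0.17683729  0.0901478 ]
  t [0.000e+00 1.000e-01 1.313e+02] a [0.    0.    0.002] rows 3.0
-> (np.float64(579.3), np.float64(-116.8), 12, 95.2)
```

View pics/s2.png

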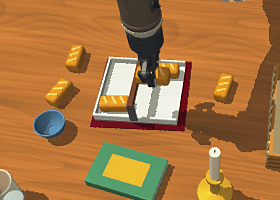

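```bash
python3 - <<'E'
from h import *
x,y=T(60,60); x2,y2=T(0,60)
plan([(484,39.5,150,172),(484,39.5,3,172),(484,39.5,143,172),(x2,y2,143,95.2),(x2,y2,12,95.2)],start=(x,y,143,95.2))
E
```

```text
t [ 82.1 -40.4  -3.5] a [ 0.    0.   -0.67] rows 4.7
  t [89.5 19.4 -3.5] a [ 0.    0.   -0.67] rows 4.7
-> (484, 39.5, 150, 172)
  t [  0.  -0. 147.] a [0. 0. 0.] rows 3.3
-> (484, 39.5, 3, 172)
  t [  -0.    0. -140.] a [0. 0. 0.] rows 3.2
-> (484, 39.5, 143, 172)
  t [-28.9 -77.6  -0. ] a [ 0.   -0.    0.67] rows 4.7
  t [-70.8 -42.9  -0. ] a [ 0.   -0.    0.67] rows 4.7
-> (np.float64(519.6), np.float64(-122.2), 143, 95.2)
  t [  0.  -0. 131.] a [0. 0. 0.] rows 3.0
-> (np.float64(519.6), np.float64(-122.2), 12, 95.2)
```

Request:
apply_moves(motion=[{"tx": 0, "ty": 0, "tz": 40, "ax": 0, "ay": 0, "az": 0, "fingers": 0}, {"tx": 0, "ty": 0, "tz": 80, "ax": 0, "ay": 0, "az": 0, "fingers": 0}, {"tx": 0, "ty": 0, "tz": 110, "ax": 0, "ay": 0, "az": 0, "fingers": 0}, {"tx": 0, "ty": 0, "tz": 120, "ax": 0, "ay": 0, "az": 0, "fingers": 0}, {"tx": 0, "ty": 0, "tz": 120, "ax": 0, "ay": 0, "az": 0, "fingers": 0}])

```text
t: 13.9
tool_pos: [0.5785, -0.1167, 0.0222]
tool_rot: [-3.139, -0.001, 1.664]
ft_force: [-1.0, 0.5, 0.6]
grip_width: 0.438
gripper_force: 60.6
```

Request:
apply_moves(motion=[{"tx": 0, "ty": 0, "tz": 3, "ax": 0, "ay": 0, "az": 0, "fingers": 0}, {"tx": 0, "ty": 0, "tz": 6, "ax": 0, "ay": 0, "az": 0, "fingers": 0}, {"tx": 0, "ty": 0, "tz": 9, "ax": 0, "ay": 0, "az": 0, "fingers": 0}, {"tx": 0, "ty": 0, "tz": 11, "ax": 0, "ay": 0, "az": 0, "fingers": 0}, {"tx": 0, "ty": 0, "tz": 11, "ax": 0, "ay": 0, "az": 0, "fingers": 0}])

```text
t: 14.4
tool_pos: [0.5792, -0.1171, 0.0124]
tool_rot: [3.141, 0.0, 1.664]
ft_force: [0.6, 0.4, -0.9]
grip_width: 0.441
gripper_force: 60.6
```

Request:
apply_moves(motion=[{"tx": 0, "ty": 0, "tz": 0, "ax": 0, "ay": 0, "az": 0, "fingers": 0.57}, {"tx": 0, "ty": 0, "tz": 0, "ax": 0, "ay": 0, "az": 0, "fingers": 0.57}, {"tx": 0, "ty": 0, "tz": 0, "ax": 0, "ay": 0, "az": 0, "fingers": 0.57}, {"tx": 0, "ty": 0, "tz": 0, "ax": 0, "ay": 0, "az": 0, "fingers": 0.57}])

```text
t: 14.8
tool_pos: [0.5789, -0.1172, 0.0123]
tool_rot: [-3.141, 0.0, 1.664]
ft_force: [-1.7, -0.7, -0.2]
grip_width: 0.569
gripper_force: 0.9
```

Request:
apply_moves(motion=[{"tx": 0, "ty": 0, "tz": -20, "ax": 0, "ay": 0, "az": 0, "fingers": 0.57}, {"tx": 0, "ty": 0, "tz": -60, "ax": 0, "ay": 0, "az": 0, "fingers": 0.57}, {"tx": 0, "ty": 0, "tz": -100, "ax": 0, "ay": 0, "az": 0, "fingers": 0.57}, {"tx": 0, "ty": 0, "tz": -131, "ax": 0, "ay": 0, "az": 0, "fingers": 1}, {"tx": 0, "ty": 0, "tz": -131, "ax": 0, "ay": 0, "az": 0, "fingers": 1}])

```text
t: 15.3
tool_pos: [0.5825, -0.1167, 0.1483]
tool_rot: [3.133, 0.002, 1.664]
ft_force: [0.1, -0.1, -0.1]
grip_width: 0.885
gripper_force: 0.0
```

Next roll: travel, hover, check it hasn't been knocked.

Request:
apply_moves(motion=[{"tx": 82, "ty": -40, "tz": -3, "ax": 0, "ay": 0, "az": -0.67, "fingers": 1}, {"tx": 82, "ty": -40, "tz": -3, "ax": 0, "ay": 0, "az": -0.67, "fingers": 1}, {"tx": 82, "ty": -40, "tz": -3, "ax": 0, "ay": 0, "az": -0.67, "fingers": 1}, {"tx": 82, "ty": -40, "tz": -3, "ax": 0, "ay": 0, "az": -0.67, "fingers": 1}, {"tx": 82, "ty": -40, "tz": -3, "ax": 0, "ay": 0, "az": -0.67, "fingers": 1}])

```text
t: 15.8
tool_pos: [0.5318, -0.0387, 0.146]
tool_rot: [3.141, 0.0, 2.34]
ft_force: [0.6, 0.1, -0.5]
grip_width: 1.003
gripper_force: 0.0
```

Request:
apply_moves(motion=[{"tx": 89.5, "ty": 19.5, "tz": -4, "ax": 0, "ay": 0, "az": -0.67, "fingers": 1}, {"tx": 89.5, "ty": 19.5, "tz": -4, "ax": 0, "ay": 0, "az": -0.67, "fingers": 1}, {"tx": 89.5, "ty": 19.5, "tz": -4, "ax": 0, "ay": 0, "az": -0.67, "fingers": 1}, {"tx": 89.5, "ty": 19.5, "tz": -4, "ax": 0, "ay": 0, "az": -0.67, "fingers": 1}, {"tx": 89.5, "ty": 19.5, "tz": -4, "ax": 0, "ay": 0, "az": -0.67, "fingers": 1}])

```text
t: 16.3
tool_pos: [0.484, 0.0396, 0.15]
tool_rot: [3.141, 0.0, 3.01]
ft_force: [0.1, 0.1, 0.6]
grip_width: 1.0
gripper_force: 0.0
```

Request:
apply_moves(motion=[{"tx": 0, "ty": 0, "tz": 0, "ax": 0, "ay": 0, "az": 0, "fingers": 1}, {"tx": 0, "ty": 0, "tz": 0, "ax": 0, "ay": 0, "az": 0, "fingers": 1}, {"tx": 0, "ty": 0, "tz": 0, "ax": 0, "ay": 0, "az": 0, "fingers": 1}, {"tx": 0, "ty": 0, "tz": 0, "ax": 0, "ay": 0, "az": 0, "fingers": 1}])

```text
t: 16.7
tool_pos: [0.484, 0.0391, 0.1503]
tool_rot: [-3.141, 0.0, 3.003]
ft_force: [0.2, 0.0, 0.4]
grip_width: 1.002
gripper_force: 0.0
```

```bash
python3 - <<'E'
from h import *
o=robot.observe();print(o['joint_pos'],o['tool_pos']*1000,np.degrees(o['tool_rot']))
trayrolls()
E
```

```text
[ 0.6723604   0.4925979  -1.09076295  1.96857698  0.52311643  0.99714995
  0.76392127] [484.03905771  39.11750459 150.25537302] [-1.79994569e+02  9.19656686e-03  1.72043340e+02]
(array([134., 156.]), np.int32(292), 448, -398, 80, 38, 5, 35)
(array([224., 170.]), np.int32(368), 462, -130, 78, 40, -82, 43)
(array([374., 215.]), np.int32(2693), 557, 268, 284, 196, 1, 70)
(array([283., 185.]), np.int32(332), 485, 39, 81, 39, -8, 35)
(array([118., 190.]), np.int32(358), 573, -400, 80, 39, -17, 35)
(array([173., 203.]), np.int32(387), 593, -238, 76, 38, -81, 43)
(array([218., 206.]), np.int32(410), 584, -117, 78, 38, -86, 43)
(array([186., 270.]), np.int32(958), 771, -151, 101, 61, 83, 30)
(array([275., 288.]), np.int32(66), 789, 66, 21, 9, -80, 52)
(array([412., 337.]), np.int32(199), 856, 376, 70, 45, 59, 72)
```

Request:
apply_moves(motion=[{"tx": 0, "ty": 0, "tz": 40, "ax": 0, "ay": 0, "az": 0, "fingers": 1}, {"tx": 0, "ty": 0, "tz": 80, "ax": 0, "ay": 0, "az": 0, "fingers": 1}, {"tx": 0, "ty": 0, "tz": 115, "ax": 0, "ay": 0, "az": 0, "fingers": 1}, {"tx": 0, "ty": 0, "tz": 132, "ax": 0, "ay": 0, "az": 0, "fingers": 1}, {"tx": 0, "ty": 0, "tz": 135, "ax": 0, "ay": 0, "az": 0, "fingers": 1}])

```text
t: 17.25
tool_pos: [0.4826, 0.0391, 0.0134]
tool_rot: [-3.141, -0.003, 3.004]
ft_force: [-0.5, 0.0, -0.0]
grip_width: 1.001
gripper_force: 0.0
```

Request:
apply_moves(motion=[{"tx": 0, "ty": 0, "tz": 3, "ax": 0, "ay": 0, "az": 0, "fingers": 1}, {"tx": 0, "ty": 0, "tz": 6, "ax": 0, "ay": 0, "az": 0, "fingers": 1}, {"tx": 0, "ty": 0, "tz": 9, "ax": 0, "ay": 0, "az": 0, "fingers": 1}, {"tx": 0, "ty": 0, "tz": 12, "ax": 0, "ay": 0, "az": 0, "fingers": 1}, {"tx": 0, "ty": 0, "tz": 12, "ax": 0, "ay": 0, "az": 0, "fingers": 1}])

```text
t: 17.75
tool_pos: [0.4841, 0.0389, 0.0034]
tool_rot: [-3.141, 0.0, 3.004]
ft_force: [-0.3, 0.6, -0.0]
grip_width: 0.998
gripper_force: 0.0
```

Request:
apply_moves(motion=[{"tx": 0, "ty": 0, "tz": 0, "ax": 0, "ay": 0, "az": 0, "fingers": 0}, {"tx": 0, "ty": 0, "tz": 0, "ax": 0, "ay": 0, "az": 0, "fingers": 0}, {"tx": 0, "ty": 0, "tz": 0, "ax": 0, "ay": 0, "az": 0, "fingers": 0}, {"tx": 0, "ty": 0, "tz": 0, "ax": 0, "ay": 0, "az": 0, "fingers": 0}, {"tx": 0, "ty": 0, "tz": 0, "ax": 0, "ay": 0, "az": 0, "fingers": 0}])

```text
t: 18.25
tool_pos: [0.4842, 0.0392, 0.0036]
tool_rot: [3.142, 0.001, 3.004]
ft_force: [-0.3, -0.5, 4.3]
grip_width: 0.436
gripper_force: 60.3
```

Request:
apply_moves(motion=[{"tx": 0, "ty": 0, "tz": -20, "ax": 0, "ay": 0, "az": 0, "fingers": 0}, {"tx": 0, "ty": 0, "tz": -60, "ax": 0, "ay": 0, "az": 0, "fingers": 0}, {"tx": 0, "ty": 0, "tz": -100, "ax": 0, "ay": 0, "az": 0, "fingers": 0}, {"tx": 0, "ty": 0, "tz": -130, "ax": 0, "ay": 0, "az": 0, "fingers": 0}, {"tx": 0, "ty": 0, "tz": -140, "ax": 0, "ay": 0, "az": 0, "fingers": 0}])

```text
t: 18.75
tool_pos: [0.4852, 0.0395, 0.1459]
tool_rot: [3.141, 0.004, 3.004]
ft_force: [0.8, 0.0, -1.5]
grip_width: 0.433
gripper_force: 60.1
```

Request:
apply_moves(motion=[{"tx": -30, "ty": -77.5, "tz": 0, "ax": 0, "ay": 0, "az": 0.67, "fingers": 0}, {"tx": -30, "ty": -77.5, "tz": 0, "ax": 0, "ay": 0, "az": 0.67, "fingers": 0}, {"tx": -30, "ty": -77.5, "tz": 0, "ax": 0, "ay": 0, "az": 0.67, "fingers": 0}, {"tx": -30, "ty": -77.5, "tz": 0, "ax": 0, "ay": 0, "az": 0.67, "fingers": 0}, {"tx": -30, "ty": -77.5, "tz": 0, "ax": 0, "ay": 0, "az": 0.67, "fingers": 0}])

```text
t: 19.25
tool_pos: [0.5025, -0.0424, 0.1424]
tool_rot: [-3.141, -0.001, 2.327]
ft_force: [0.6, 0.7, -0.1]
grip_width: 0.433
gripper_force: 60.1
```

Request:
apply_moves(motion=[{"tx": -71.5, "ty": -42, "tz": 0, "ax": 0, "ay": 0, "az": 0.67, "fingers": 0}, {"tx": -71.5, "ty": -42, "tz": 0, "ax": 0, "ay": 0, "az": 0.67, "fingers": 0}, {"tx": -71.5, "ty": -42, "tz": 0, "ax": 0, "ay": 0, "az": 0.67, "fingers": 0}, {"tx": -71.5, "ty": -42, "tz": 0, "ax": 0, "ay": 0, "az": 0.67, "fingers": 0}, {"tx": -71.5, "ty": -42, "tz": 0, "ax": 0, "ay": 0, "az": 0.67, "fingers": 0}])

```text
t: 19.75
tool_pos: [0.5214, -0.1229, 0.1422]
tool_rot: [-3.14, -0.0, 1.657]
ft_force: [0.8, 0.8, -0.4]
grip_width: 0.432
gripper_force: 60.1
```

Request:
apply_moves(motion=[{"tx": 0, "ty": 0, "tz": 0, "ax": 0, "ay": 0, "az": 0, "fingers": 0}, {"tx": 0, "ty": 0, "tz": 0, "ax": 0, "ay": 0, "az": 0, "fingers": 0}, {"tx": 0, "ty": 0, "tz": 0, "ax": 0, "ay": 0, "az": 0, "fingers": 0}, {"tx": 0, "ty": 0, "tz": 0, "ax": 0, "ay": 0, "az": 0, "fingers": 0}])

```text
t: 20.15
tool_pos: [0.522, -0.1225, 0.1431]
tool_rot: [-3.141, -0.0, 1.665]
ft_force: [-0.0, -0.5, -0.7]
grip_width: 0.432
gripper_force: 60.1
```

```bash
python3 - <<'E'
from h import *
o=robot.observe();print(o['joint_pos'],o['tool_pos']*1000,np.degrees(o['tool_rot']))
plan([(521.5,-122.2,12,95.2)])
x,y=521.5,-122.2; x2,y2=T(-57,-60)
plan([(448,-398,150,95),(448,-398,150,4.5),(448,-398,3,4.5),(448,-398,143,4.5),(x2,y2,143,95.2),(x2,y2,12,95.2)],start=(x,y,143,95.2))
E
```

```text
[ 0.69361357  0.45514933 -0.71488587  1.87285422  0.36275643  0.94723132
 -0.09268873] [ 522.01381759 -122.47035398  143.0731773 ] [-1.79984593e+02 -7.92360356e-03  9.53928538e+01]
  t [  0.3  -0.5 131.1] a [-0.    -0.     0.003] rows 3.0
-> (521.5, -122.2, 12, 95.2)
  t [-134.   -49.1   -3.5] a [ 0.    -0.     0.002] rows 3.2
  t [-134.1  -48.9   -3.5] a [ 0.    -0.     0.002] rows 3.2
-> (448, -398, 150, 95)
  t [0. 0. 0.] a [-0.    -0.     0.527] rows 3.7
  t [0. 0. 0.] a [-0.    -0.     0.527] rows 3.7
  t [0. 0. 0.] a [-0.    -0.     0.527] rows 3.7
-> (448, -398, 150, 4.5)
  t [  0.  -0. 147.] a [0. 0. 0.] rows 3.3
-> (448, -398, 3, 4.5)
  t [   0.    0. -140.] a [0. 0. 0.] rows 3.2
-> (448, -398, 143, 4.5)
  t [ 12.5 -49.5  -0. ] a [ 0.     0.    -0.528] rows 3.7
  t [ 35.7 -36.5  -0. ] a [ 0.     0.    -0.528] rows 3.7
  t [ 49.3 -13.6  -0. ] a [ 0.     0.    -0.528] rows 3.7
-> (np.float64(473.7), np.float64(-246.9), 143, 95.2)
  t [  0.  -0. 131.] a [0. 0. 0.] rows 3.0
-> (np.float64(473.7), np.float64(-246.9), 12, 95.2)
```

Request:
apply_moves(motion=[{"tx": 0, "ty": 0, "tz": 40, "ax": 0, "ay": 0, "az": 0, "fingers": 0}, {"tx": 0, "ty": 0, "tz": 80, "ax": 0, "ay": 0, "az": 0, "fingers": 0}, {"tx": 0, "ty": 0, "tz": 110, "ax": 0, "ay": 0, "az": 0, "fingers": 0}, {"tx": 0, "ty": 0, "tz": 120, "ax": 0, "ay": 0, "az": 0, "fingers": 0}, {"tx": 0, "ty": 0, "tz": 120, "ax": 0, "ay": 0, "az": 0, "fingers": 0}])

```text
t: 20.65
tool_pos: [0.5214, -0.1222, 0.0223]
tool_rot: [-3.139, -0.001, 1.664]
ft_force: [-0.6, 0.1, -1.1]
grip_width: 0.434
gripper_force: 60.2
```

Request:
apply_moves(motion=[{"tx": 0, "ty": 0, "tz": 3, "ax": 0, "ay": 0, "az": 0, "fingers": 0}, {"tx": 0, "ty": 0, "tz": 6, "ax": 0, "ay": 0, "az": 0, "fingers": 0}, {"tx": 0, "ty": 0, "tz": 9, "ax": 0, "ay": 0, "az": 0, "fingers": 0}, {"tx": 0, "ty": 0, "tz": 11, "ax": 0, "ay": 0, "az": 0, "fingers": 0}, {"tx": 0, "ty": 0, "tz": 11, "ax": 0, "ay": 0, "az": 0, "fingers": 0}])

```text
t: 21.15
tool_pos: [0.5221, -0.1226, 0.0124]
tool_rot: [3.141, 0.0, 1.664]
ft_force: [-0.6, 0.3, -0.7]
grip_width: 0.434
gripper_force: 60.2
```

Request:
apply_moves(motion=[{"tx": 0, "ty": 0, "tz": 0, "ax": 0, "ay": 0, "az": 0, "fingers": 0.54}, {"tx": 0, "ty": 0, "tz": 0, "ax": 0, "ay": 0, "az": 0, "fingers": 0.54}, {"tx": 0, "ty": 0, "tz": 0, "ax": 0, "ay": 0, "az": 0, "fingers": 0.54}, {"tx": 0, "ty": 0, "tz": 0, "ax": 0, "ay": 0, "az": 0, "fingers": 0.54}])

```text
t: 21.55
tool_pos: [0.5222, -0.1225, 0.0124]
tool_rot: [3.141, 0.0, 1.664]
ft_force: [0.2, -0.3, -0.2]
grip_width: 0.538
gripper_force: 0.0
```

Request:
apply_moves(motion=[{"tx": 0, "ty": 0, "tz": -20, "ax": 0, "ay": 0, "az": 0, "fingers": 0.54}, {"tx": 0, "ty": 0, "tz": -60, "ax": 0, "ay": 0, "az": 0, "fingers": 0.54}, {"tx": 0, "ty": 0, "tz": -100, "ax": 0, "ay": 0, "az": 0, "fingers": 0.54}, {"tx": 0, "ty": 0, "tz": -131, "ax": 0, "ay": 0, "az": 0, "fingers": 1}, {"tx": 0, "ty": 0, "tz": -131, "ax": 0, "ay": 0, "az": 0, "fingers": 1}])

```text
t: 22.05
tool_pos: [0.5247, -0.1226, 0.1476]
tool_rot: [3.135, 0.003, 1.664]
ft_force: [0.4, 0.5, -0.6]
grip_width: 0.864
gripper_force: 0.0
```

Request:
apply_moves(motion=[{"tx": -134, "ty": -49, "tz": -3, "ax": 0, "ay": 0, "az": 0, "fingers": 1}, {"tx": -134, "ty": -49, "tz": -3, "ax": 0, "ay": 0, "az": 0, "fingers": 1}, {"tx": -134, "ty": -49, "tz": -3, "ax": 0, "ay": 0, "az": 0, "fingers": 1}, {"tx": -134, "ty": -49, "tz": -3, "ax": 0, "ay": 0, "az": 0, "fingers": 1}])

```text
t: 22.45
tool_pos: [0.4827, -0.2678, 0.1451]
tool_rot: [-3.139, 0.002, 1.654]
ft_force: [-0.7, -0.1, -0.9]
grip_width: 0.996
gripper_force: 0.0
```

Request:
apply_moves(motion=[{"tx": -134, "ty": -49, "tz": -4, "ax": 0, "ay": 0, "az": 0.53, "fingers": 1}, {"tx": -134, "ty": -49, "tz": -4, "ax": 0, "ay": 0, "az": 0.53, "fingers": 1}, {"tx": -134, "ty": -49, "tz": -4, "ax": 0, "ay": 0, "az": 0.53, "fingers": 1}, {"tx": -134, "ty": -49, "tz": -4, "ax": 0, "ay": 0, "az": 0.53, "fingers": 1}, {"tx": -134, "ty": -49, "tz": -4, "ax": 0, "ay": 0, "az": 0.53, "fingers": 1}])

```text
t: 22.95
tool_pos: [0.4487, -0.399, 0.1494]
tool_rot: [-3.14, -0.0, 1.131]
ft_force: [1.1, 0.9, -0.6]
grip_width: 1.001
gripper_force: 0.0
```

Request:
apply_moves(motion=[{"tx": 0, "ty": 0, "tz": 0, "ax": 0, "ay": 0, "az": 0.53, "fingers": 1}, {"tx": 0, "ty": 0, "tz": 0, "ax": 0, "ay": 0, "az": 0.53, "fingers": 1}, {"tx": 0, "ty": 0, "tz": 0, "ax": 0, "ay": 0, "az": 0.53, "fingers": 1}, {"tx": 0, "ty": 0, "tz": 0, "ax": 0, "ay": 0, "az": 0.53, "fingers": 1}, {"tx": 0, "ty": 0, "tz": 0, "ax": 0, "ay": 0, "az": 0.53, "fingers": 1}])

```text
t: 23.45
tool_pos: [0.4503, -0.3964, 0.15]
tool_rot: [-3.141, -0.0, 0.608]
ft_force: [0.3, -0.5, -0.4]
grip_width: 1.001
gripper_force: 0.0
```

Request:
apply_moves(motion=[{"tx": 0, "ty": 0, "tz": 0, "ax": 0, "ay": 0, "az": 0.52, "fingers": 1}, {"tx": 0, "ty": 0, "tz": 0, "ax": 0, "ay": 0, "az": 0.52, "fingers": 1}, {"tx": 0, "ty": 0, "tz": 0, "ax": 0, "ay": 0, "az": 0.52, "fingers": 1}, {"tx": 0, "ty": 0, "tz": 0, "ax": 0, "ay": 0, "az": 0.52, "fingers": 1}, {"tx": 0, "ty": 0, "tz": 0, "ax": 0, "ay": 0, "az": 0.52, "fingers": 1}])

```text
t: 23.95
tool_pos: [0.45, -0.3971, 0.15]
tool_rot: [-3.141, 0.0, 0.089]
ft_force: [0.6, 0.2, -0.5]
grip_width: 1.001
gripper_force: 0.0
```

```bash
python3 - <<'E'
from h import *
o=robot.observe();print(o['joint_pos'],o['tool_pos']*1000,np.degrees(o['tool_rot']))
trayrolls()
E
```

```text
[ 0.85687322  0.46747324 -0.28967551  1.73122447  0.15678436  0.96612987
 -0.97496252] [ 450.00025848 -397.08828933  150.03356991] [-1.79968562e+02  1.45586687e-02  5.08288695e+00]
(array([134., 156.]), np.int32(286), 450, -399, 79, 38, 7, 35)
(array([374., 215.]), np.int32(2731), 556, 269, 285, 196, 1, 70)
(array([225., 170.]), np.int32(360), 464, -129, 80, 36, -82, 43)
(array([118., 190.]), np.int32(355), 574, -399, 78, 40, -18, 35)
(array([222., 188.]), np.int32(393), 524, -121, 78, 37, -84, 43)
(array([173., 203.]), np.int32(393), 593, -238, 76, 37, -80, 43)
(array([218., 206.]), np.int32(416), 584, -116, 78, 39, -86, 43)
(array([186., 270.]), np.int32(956), 771, -151, 101, 61, 83, 30)
(array([275., 288.]), np.int32(66), 789, 65, 21, 10, -85, 53)
(array([412., 337.]), np.int32(201), 857, 376, 71, 44, 62, 73)
```

Request:
apply_moves(motion=[{"tx": 0, "ty": 0, "tz": 40, "ax": 0, "ay": 0, "az": 0, "fingers": 1}, {"tx": 0, "ty": 0, "tz": 80, "ax": 0, "ay": 0, "az": 0, "fingers": 1}, {"tx": 0, "ty": 0, "tz": 115, "ax": 0, "ay": 0, "az": 0, "fingers": 1}, {"tx": 0, "ty": 0, "tz": 132, "ax": 0, "ay": 0, "az": 0, "fingers": 1}, {"tx": 0, "ty": 0, "tz": 135, "ax": 0, "ay": 0, "az": 0, "fingers": 1}])

```text
t: 24.5
tool_pos: [0.4482, -0.3967, 0.0126]
tool_rot: [-3.138, 0.003, 0.088]
ft_force: [0.1, 0.2, -0.8]
grip_width: 0.999
gripper_force: 0.0
```

Request:
apply_moves(motion=[{"tx": 0, "ty": 0, "tz": 3, "ax": 0, "ay": 0, "az": 0, "fingers": 1}, {"tx": 0, "ty": 0, "tz": 6, "ax": 0, "ay": 0, "az": 0, "fingers": 1}, {"tx": 0, "ty": 0, "tz": 9, "ax": 0, "ay": 0, "az": 0, "fingers": 1}, {"tx": 0, "ty": 0, "tz": 12, "ax": 0, "ay": 0, "az": 0, "fingers": 1}, {"tx": 0, "ty": 0, "tz": 12, "ax": 0, "ay": 0, "az": 0, "fingers": 1}])

```text
t: 25.0
tool_pos: [0.4495, -0.3985, 0.0034]
tool_rot: [3.141, -0.0, 0.084]
ft_force: [0.4, 0.2, 0.3]
grip_width: 1.001
gripper_force: 0.0
```

Request:
apply_moves(motion=[{"tx": 0, "ty": 0, "tz": 0, "ax": 0, "ay": 0, "az": 0, "fingers": 0}, {"tx": 0, "ty": 0, "tz": 0, "ax": 0, "ay": 0, "az": 0, "fingers": 0}, {"tx": 0, "ty": 0, "tz": 0, "ax": 0, "ay": 0, "az": 0, "fingers": 0}, {"tx": 0, "ty": 0, "tz": 0, "ax": 0, "ay": 0, "az": 0, "fingers": 0}, {"tx": 0, "ty": 0, "tz": 0, "ax": 0, "ay": 0, "az": 0, "fingers": 0}])

```text
t: 25.5
tool_pos: [0.4497, -0.3986, 0.0036]
tool_rot: [3.141, -0.001, 0.084]
ft_force: [-0.3, 1.1, 2.7]
grip_width: 0.437
gripper_force: 60.8
```

Request:
apply_moves(motion=[{"tx": 0, "ty": 0, "tz": -20, "ax": 0, "ay": 0, "az": 0, "fingers": 0}, {"tx": 0, "ty": 0, "tz": -60, "ax": 0, "ay": 0, "az": 0, "fingers": 0}, {"tx": 0, "ty": 0, "tz": -100, "ax": 0, "ay": 0, "az": 0, "fingers": 0}, {"tx": 0, "ty": 0, "tz": -130, "ax": 0, "ay": 0, "az": 0, "fingers": 0}, {"tx": 0, "ty": 0, "tz": -140, "ax": 0, "ay": 0, "az": 0, "fingers": 0}])

```text
t: 26.0
tool_pos: [0.4507, -0.3994, 0.1468]
tool_rot: [3.138, -0.004, 0.084]
ft_force: [0.5, -0.7, -0.1]
grip_width: 0.436
gripper_force: 60.2
```

Request:
apply_moves(motion=[{"tx": 11.5, "ty": -49, "tz": 0, "ax": 0, "ay": 0, "az": -0.524, "fingers": 0}, {"tx": 11.5, "ty": -49, "tz": 0, "ax": 0, "ay": 0, "az": -0.524, "fingers": 0}, {"tx": 11.5, "ty": -49, "tz": 0, "ax": 0, "ay": 0, "az": -0.524, "fingers": 0}, {"tx": 11.5, "ty": -49, "tz": 0, "ax": 0, "ay": 0, "az": -0.524, "fingers": 0}, {"tx": 11.5, "ty": -49, "tz": 0, "ax": 0, "ay": 0, "az": -0.524, "fingers": 0}])

```text
t: 26.5
tool_pos: [0.4562, -0.3483, 0.1423]
tool_rot: [-3.14, 0.0, 0.609]
ft_force: [1.7, 0.2, -0.4]
grip_width: 0.437
gripper_force: 60.3
```

Request:
apply_moves(motion=[{"tx": 35.5, "ty": -36.5, "tz": 0, "ax": 0, "ay": 0, "az": -0.524, "fingers": 0}, {"tx": 35.5, "ty": -36.5, "tz": 0, "ax": 0, "ay": 0, "az": -0.524, "fingers": 0}, {"tx": 35.5, "ty": -36.5, "tz": 0, "ax": 0, "ay": 0, "az": -0.524, "fingers": 0}, {"tx": 35.5, "ty": -36.5, "tz": 0, "ax": 0, "ay": 0, "az": -0.524, "fingers": 0}, {"tx": 35.5, "ty": -36.5, "tz": 0, "ax": 0, "ay": 0, "az": -0.524, "fingers": 0}])

```text
t: 27.0
tool_pos: [0.4647, -0.2983, 0.1426]
tool_rot: [-3.141, -0.0, 1.13]
ft_force: [-0.7, -0.8, -1.2]
grip_width: 0.433
gripper_force: 60.4
```

Request:
apply_moves(motion=[{"tx": 49, "ty": -13.5, "tz": 0, "ax": 0, "ay": 0, "az": -0.524, "fingers": 0}, {"tx": 49, "ty": -13.5, "tz": 0, "ax": 0, "ay": 0, "az": -0.524, "fingers": 0}, {"tx": 49, "ty": -13.5, "tz": 0, "ax": 0, "ay": 0, "az": -0.524, "fingers": 0}, {"tx": 49, "ty": -13.5, "tz": 0, "ax": 0, "ay": 0, "az": -0.524, "fingers": 0}, {"tx": 49, "ty": -13.5, "tz": 0, "ax": 0, "ay": 0, "az": -0.524, "fingers": 0}])

```text
t: 27.5
tool_pos: [0.4734, -0.2483, 0.1429]
tool_rot: [-3.141, -0.001, 1.653]
ft_force: [-0.1, 0.8, -0.6]
grip_width: 0.437
gripper_force: 60.4
```

Request:
apply_moves(motion=[{"tx": 0, "ty": 0, "tz": 0, "ax": 0, "ay": 0, "az": 0, "fingers": 0}, {"tx": 0, "ty": 0, "tz": 0, "ax": 0, "ay": 0, "az": 0, "fingers": 0}, {"tx": 0, "ty": 0, "tz": 0, "ax": 0, "ay": 0, "az": 0, "fingers": 0}, {"tx": 0, "ty": 0, "tz": 0, "ax": 0, "ay": 0, "az": 0, "fingers": 0}])

```text
t: 27.9
tool_pos: [0.4737, -0.2483, 0.1433]
tool_rot: [-3.142, 0.0, 1.655]
ft_force: [0.6, -0.0, -0.4]
grip_width: 0.434
gripper_force: 60.4
```

```bash
python3 - <<'E'
from h import *
o=robot.observe();print(o['joint_pos'],o['tool_pos']*1000,np.degrees(o['tool_rot']))
x2,y2=T(-56,-60);print(x2,y2)
plan([(x2,y2,12,95.2)])
plan([(572,-399.5,150,55),(572,-399.5,150,-18),(572,-399.5,3,-18),(572,-399.5,143,-18),(532.5,-242,143,95),(532.5,-242,12,95)],start=(x2,y2,143,95.2))
E
```

```text
[ 0.93161924  0.44672119 -0.69410945  1.87699946  0.34894682  0.94162548
  0.16084339] [ 473.73164289 -248.25537025  143.29683803] [-1.79999660e+02  5.01183642e-03  9.48141476e+01]
474.7 -246.8
  t [  1.4   1.1 131.3] a [-0.     0.    -0.007] rows 3.0
-> (np.float64(474.7), np.float64(-246.8), 12, 95.2)
  t [-160.9   83.1   -7. ] a [ 0.    -0.     0.702] rows 4.9
-> (572, -399.5, 150, 55)
  t [0. 0. 0.] a [ 0.    -0.     0.637] rows 4.5
  t [0. 0. 0.] a [ 0.    -0.     0.637] rows 4.5
-> (572, -399.5, 150, -18)
  t [  0.  -0. 147.] a [0. 0. 0.] rows 3.3
-> (572, -399.5, 3, -18)
  t [   0.    0. -140.] a [0. 0. 0.] rows 3.2
-> (572, -399.5, 143, -18)
  t [-28.7 -45.9  -0. ] a [ 0.     0.    -0.657] rows 4.6
  t [  5.3 -53.9  -0. ] a [ 0.     0.    -0.657] rows 4.6
  t [ 37.1 -39.4  -0. ] a [ 0.     0.    -0.657] rows 4.6
-> (532.5, -242, 143, 95)
  t [  0.  -0. 131.] a [0. 0. 0.] rows 3.0
-> (532.5, -242, 12, 95)
```

Request:
apply_moves(motion=[{"tx": 1.5, "ty": 1, "tz": 40, "ax": 0, "ay": 0, "az": 0, "fingers": 0}, {"tx": 1.5, "ty": 1, "tz": 80, "ax": 0, "ay": 0, "az": 0, "fingers": 0}, {"tx": 1.5, "ty": 1, "tz": 110, "ax": 0, "ay": 0, "az": 0, "fingers": 0}, {"tx": 1.5, "ty": 1, "tz": 120, "ax": 0, "ay": 0, "az": 0, "fingers": 0}, {"tx": 1.5, "ty": 1, "tz": 120, "ax": 0, "ay": 0, "az": 0, "fingers": 0}])

```text
t: 28.4
tool_pos: [0.474, -0.2462, 0.0223]
tool_rot: [-3.14, -0.002, 1.656]
ft_force: [0.5, -0.3, 0.1]
grip_width: 0.435
gripper_force: 60.4
```

Request:
apply_moves(motion=[{"tx": 0, "ty": 0, "tz": 3, "ax": 0, "ay": 0, "az": 0, "fingers": 0}, {"tx": 0, "ty": 0, "tz": 6, "ax": 0, "ay": 0, "az": 0, "fingers": 0}, {"tx": 0, "ty": 0, "tz": 9, "ax": 0, "ay": 0, "az": 0, "fingers": 0}, {"tx": 0, "ty": 0, "tz": 11, "ax": 0, "ay": 0, "az": 0, "fingers": 0}, {"tx": 0, "ty": 0, "tz": 11, "ax": 0, "ay": 0, "az": 0, "fingers": 0}])

```text
t: 28.9
tool_pos: [0.4746, -0.2468, 0.0124]
tool_rot: [3.142, 0.0, 1.656]
ft_force: [-0.2, 0.0, -0.2]
grip_width: 0.434
gripper_force: 60.4
```

Request:
apply_moves(motion=[{"tx": 0, "ty": 0, "tz": 0, "ax": 0, "ay": 0, "az": 0, "fingers": 0.53}, {"tx": 0, "ty": 0, "tz": 0, "ax": 0, "ay": 0, "az": 0, "fingers": 0.53}, {"tx": 0, "ty": 0, "tz": 0, "ax": 0, "ay": 0, "az": 0, "fingers": 0.53}, {"tx": 0, "ty": 0, "tz": 0, "ax": 0, "ay": 0, "az": 0, "fingers": 0.53}])

```text
t: 29.3
tool_pos: [0.4746, -0.2468, 0.0124]
tool_rot: [3.142, 0.0, 1.656]
ft_force: [0.1, -0.5, 0.1]
grip_width: 0.529
gripper_force: 0.0
```

Request:
apply_moves(motion=[{"tx": 0, "ty": 0, "tz": -20, "ax": 0, "ay": 0, "az": 0, "fingers": 0.53}, {"tx": 0, "ty": 0, "tz": -60, "ax": 0, "ay": 0, "az": 0, "fingers": 0.53}, {"tx": 0, "ty": 0, "tz": -100, "ax": 0, "ay": 0, "az": 0, "fingers": 0.53}, {"tx": 0, "ty": 0, "tz": -131, "ax": 0, "ay": 0, "az": 0, "fingers": 1}, {"tx": 0, "ty": 0, "tz": -131, "ax": 0, "ay": 0, "az": 0, "fingers": 1}])

```text
t: 29.8
tool_pos: [0.477, -0.2475, 0.1476]
tool_rot: [3.136, 0.004, 1.656]
ft_force: [0.2, -1.0, -0.1]
grip_width: 0.849
gripper_force: 0.0
```

Request:
apply_moves(motion=[{"tx": -161, "ty": 83, "tz": -7, "ax": 0, "ay": 0, "az": 0.7, "fingers": 1}, {"tx": -161, "ty": 83, "tz": -7, "ax": 0, "ay": 0, "az": 0.7, "fingers": 1}, {"tx": -161, "ty": 83, "tz": -7, "ax": 0, "ay": 0, "az": 0.7, "fingers": 1}, {"tx": -161, "ty": 83, "tz": -7, "ax": 0, "ay": 0, "az": 0.7, "fingers": 1}, {"tx": -161, "ty": 83, "tz": -7, "ax": 0, "ay": 0, "az": 0.7, "fingers": 1}])

```text
t: 30.3
tool_pos: [0.5714, -0.4045, 0.1485]
tool_rot: [3.141, 0.001, 0.946]
ft_force: [-0.0, 0.1, -1.1]
grip_width: 0.998
gripper_force: 0.0
```

Request:
apply_moves(motion=[{"tx": 0, "ty": 0, "tz": 0, "ax": 0, "ay": 0, "az": 0.635, "fingers": 1}, {"tx": 0, "ty": 0, "tz": 0, "ax": 0, "ay": 0, "az": 0.635, "fingers": 1}, {"tx": 0, "ty": 0, "tz": 0, "ax": 0, "ay": 0, "az": 0.635, "fingers": 1}, {"tx": 0, "ty": 0, "tz": 0, "ax": 0, "ay": 0, "az": 0.635, "fingers": 1}, {"tx": 0, "ty": 0, "tz": 0, "ax": 0, "ay": 0, "az": 0.635, "fingers": 1}])

```text
t: 30.8
tool_pos: [0.5707, -0.3998, 0.1492]
tool_rot: [-3.141, 0.001, 0.316]
ft_force: [0.0, -0.1, 0.2]
grip_width: 1.0
gripper_force: 0.0
```

Request:
apply_moves(motion=[{"tx": 0, "ty": 0, "tz": 0, "ax": 0, "ay": 0, "az": 0.635, "fingers": 1}, {"tx": 0, "ty": 0, "tz": 0, "ax": 0, "ay": 0, "az": 0.635, "fingers": 1}, {"tx": 0, "ty": 0, "tz": 0, "ax": 0, "ay": 0, "az": 0.635, "fingers": 1}, {"tx": 0, "ty": 0, "tz": 0, "ax": 0, "ay": 0, "az": 0.635, "fingers": 1}, {"tx": 0, "ty": 0, "tz": 0, "ax": 0, "ay": 0, "az": 0.635, "fingers": 1}])

```text
t: 31.3
tool_pos: [0.5706, -0.3998, 0.1492]
tool_rot: [3.141, 0.001, -0.319]
ft_force: [-0.0, 0.1, 0.5]
grip_width: 1.002
gripper_force: 0.0
```

```bash
python3 - <<'E'
from h import *
o=robot.observe();print(o['joint_pos'],o['tool_pos']*1000,np.degrees(o['tool_rot']))
trayrolls()
plan([(572.5,-399.5,150,-18)])
E
```

```text
[ 0.65000349  0.61004469 -0.16815824  1.47734075  0.11038233  1.06478095
 -1.43225603] [ 570.6368025  -399.76015068  149.22733014] [ 1.79988000e+02  7.94620759e-02 -1.83011038e+01]
(array([181., 168.]), np.int32(359), 476, -249, 77, 40, -85, 43)
(array([224., 170.]), np.int32(369), 461, -130, 78, 39, -84, 43)
(array([374., 215.]), np.int32(2741), 556, 268, 287, 196, 1, 70)
(array([118., 190.]), np.int32(360), 573, -400, 78, 40, -17, 35)
(array([223., 188.]), np.int32(387), 524, -120, 80, 36, -85, 43)
(array([173., 203.]), np.int32(380), 593, -238, 76, 36, -81, 43)
(array([218., 206.]), np.int32(421), 584, -117, 79, 38, -85, 43)
(array([186., 270.]), np.int32(960), 771, -151, 100, 62, 83, 30)
(array([274., 289.]), np.int32(66), 789, 66, 21, 9, -80, 52)
(array([412., 338.]), np.int32(196), 857, 372, 67, 41, 57, 72)
  t [ 1.7 -0.8 -0.7] a [ 0.     0.001 -0.004] rows 0.0
-> (572.5, -399.5, 150, -18)
```

Request:
apply_moves(motion=[{"tx": 1.5, "ty": 0, "tz": 40, "ax": 0, "ay": 0, "az": 0, "fingers": 1}, {"tx": 1.5, "ty": 0, "tz": 80, "ax": 0, "ay": 0, "az": 0, "fingers": 1}, {"tx": 1.5, "ty": 0, "tz": 115, "ax": 0, "ay": 0, "az": 0, "fingers": 1}, {"tx": 1.5, "ty": 0, "tz": 132, "ax": 0, "ay": 0, "az": 0, "fingers": 1}, {"tx": 1.5, "ty": 0, "tz": 134, "ax": 0, "ay": 0, "az": 0, "fingers": 1}])

```text
t: 31.85
tool_pos: [0.5707, -0.3995, 0.0132]
tool_rot: [-3.14, 0.005, -0.313]
ft_force: [-0.7, -0.1, 0.4]
grip_width: 0.998
gripper_force: 0.0
```

Request:
apply_moves(motion=[{"tx": 0, "ty": 0, "tz": 3, "ax": 0, "ay": 0, "az": 0, "fingers": 1}, {"tx": 0, "ty": 0, "tz": 6, "ax": 0, "ay": 0, "az": 0, "fingers": 1}, {"tx": 0, "ty": 0, "tz": 9, "ax": 0, "ay": 0, "az": 0, "fingers": 1}, {"tx": 0, "ty": 0, "tz": 12, "ax": 0, "ay": 0, "az": 0, "fingers": 1}, {"tx": 0, "ty": 0, "tz": 12, "ax": 0, "ay": 0, "az": 0, "fingers": 1}])

```text
t: 32.35
tool_pos: [0.5724, -0.4006, 0.0045]
tool_rot: [3.141, -0.0, -0.314]
ft_force: [-0.3, 0.5, -0.3]
grip_width: 1.0
gripper_force: 0.0
```

Request:
apply_moves(motion=[{"tx": 0, "ty": 0, "tz": 0, "ax": 0, "ay": 0, "az": 0, "fingers": 0}, {"tx": 0, "ty": 0, "tz": 0, "ax": 0, "ay": 0, "az": 0, "fingers": 0}, {"tx": 0, "ty": 0, "tz": 0, "ax": 0, "ay": 0, "az": 0, "fingers": 0}, {"tx": 0, "ty": 0, "tz": 0, "ax": 0, "ay": 0, "az": 0, "fingers": 0}, {"tx": 0, "ty": 0, "tz": 0, "ax": 0, "ay": 0, "az": 0, "fingers": 0}])

```text
t: 32.85
tool_pos: [0.5726, -0.4007, 0.0047]
tool_rot: [3.141, -0.001, -0.314]
ft_force: [-0.9, -0.2, 1.9]
grip_width: 0.434
gripper_force: 61.4
```

Request:
apply_moves(motion=[{"tx": 0, "ty": 0, "tz": -20, "ax": 0, "ay": 0, "az": 0, "fingers": 0}, {"tx": 0, "ty": 0, "tz": -60, "ax": 0, "ay": 0, "az": 0, "fingers": 0}, {"tx": 0, "ty": 0, "tz": -100, "ax": 0, "ay": 0, "az": 0, "fingers": 0}, {"tx": 0, "ty": 0, "tz": -130, "ax": 0, "ay": 0, "az": 0, "fingers": 0}, {"tx": 0, "ty": 0, "tz": -140, "ax": 0, "ay": 0, "az": 0, "fingers": 0}])

```text
t: 33.35
tool_pos: [0.5739, -0.4015, 0.1483]
tool_rot: [3.14, -0.005, -0.314]
ft_force: [0.5, 0.0, 0.2]
grip_width: 0.435
gripper_force: 61.0
```

Request:
apply_moves(motion=[{"tx": -28.5, "ty": -46, "tz": 0, "ax": 0, "ay": 0, "az": -0.66, "fingers": 0}, {"tx": -28.5, "ty": -46, "tz": 0, "ax": 0, "ay": 0, "az": -0.66, "fingers": 0}, {"tx": -28.5, "ty": -46, "tz": 0, "ax": 0, "ay": 0, "az": -0.66, "fingers": 0}, {"tx": -28.5, "ty": -46, "tz": 0, "ax": 0, "ay": 0, "az": -0.66, "fingers": 0}, {"tx": -28.5, "ty": -46, "tz": 0, "ax": 0, "ay": 0, "az": -0.66, "fingers": 0}])

```text
t: 33.85
tool_pos: [0.5588, -0.3477, 0.1431]
tool_rot: [-3.14, 0.001, 0.351]
ft_force: [-0.3, -0.3, -0.8]
grip_width: 0.439
gripper_force: 60.8
```

Request:
apply_moves(motion=[{"tx": 5, "ty": -54, "tz": 0, "ax": 0, "ay": 0, "az": -0.66, "fingers": 0}, {"tx": 5, "ty": -54, "tz": 0, "ax": 0, "ay": 0, "az": -0.66, "fingers": 0}, {"tx": 5, "ty": -54, "tz": 0, "ax": 0, "ay": 0, "az": -0.66, "fingers": 0}, {"tx": 5, "ty": -54, "tz": 0, "ax": 0, "ay": 0, "az": -0.66, "fingers": 0}, {"tx": 5, "ty": -54, "tz": 0, "ax": 0, "ay": 0, "az": -0.66, "fingers": 0}])

```text
t: 34.35
tool_pos: [0.5452, -0.2952, 0.1431]
tool_rot: [-3.14, -0.0, 1.012]
ft_force: [1.0, 0.5, -0.3]
grip_width: 0.437
gripper_force: 60.8
```

Request:
apply_moves(motion=[{"tx": 37, "ty": -39.5, "tz": 0, "ax": 0, "ay": 0, "az": -0.66, "fingers": 0}, {"tx": 37, "ty": -39.5, "tz": 0, "ax": 0, "ay": 0, "az": -0.66, "fingers": 0}, {"tx": 37, "ty": -39.5, "tz": 0, "ax": 0, "ay": 0, "az": -0.66, "fingers": 0}, {"tx": 37, "ty": -39.5, "tz": 0, "ax": 0, "ay": 0, "az": -0.66, "fingers": 0}, {"tx": 37, "ty": -39.5, "tz": 0, "ax": 0, "ay": 0, "az": -0.66, "fingers": 0}])

```text
t: 34.85
tool_pos: [0.5317, -0.2428, 0.1432]
tool_rot: [-3.14, -0.001, 1.672]
ft_force: [-0.5, 0.2, -0.3]
grip_width: 0.438
gripper_force: 60.8
```

Request:
apply_moves(motion=[{"tx": 0, "ty": 0, "tz": 0, "ax": 0, "ay": 0, "az": 0, "fingers": 0}, {"tx": 0, "ty": 0, "tz": 0, "ax": 0, "ay": 0, "az": 0, "fingers": 0}, {"tx": 0, "ty": 0, "tz": 0, "ax": 0, "ay": 0, "az": 0, "fingers": 0}, {"tx": 0, "ty": 0, "tz": 0, "ax": 0, "ay": 0, "az": 0, "fingers": 0}])

```text
t: 35.25
tool_pos: [0.5323, -0.243, 0.1442]
tool_rot: [-3.141, -0.0, 1.665]
ft_force: [-0.8, -0.0, -0.5]
grip_width: 0.435
gripper_force: 60.8
```

```bash
python3 - <<'E'
from h import *
o=robot.observe();print(o['joint_pos'],o['tool_pos']*1000,np.degrees(o['tool_rot']))
plan([(532.5,-242,12,95.2)])
plan([(524,-181,180,5.2)],start=(532.5,-242,143,95.2))
E
```

```text
[ 0.83883222  0.52337729 -0.6742433   1.75556226  0.38070567  0.99704345
  0.11355501] [ 532.29850428 -243.02163147  144.1702658 ] [-1.79991112e+02 -3.56452242e-04  9.53950789e+01]
  t [  1.    0.3 132.2] a [-0.    -0.     0.003] rows 3.0
-> (532.5, -242, 12, 95.2)
  t [ 20.5  -1.  -12.3] a [ 0.    -0.     0.524] rows 3.7
  t [ 17.3 -11.1 -12.3] a [ 0.    -0.     0.524] rows 3.7
  t [  9.4 -18.2 -12.3] a [ 0.    -0.     0.524] rows 3.7
-> (524, -181, 180, 5.2)
```

Request:
apply_moves(motion=[{"tx": 1, "ty": 0, "tz": 40, "ax": 0, "ay": 0, "az": 0, "fingers": 0}, {"tx": 1, "ty": 0, "tz": 80, "ax": 0, "ay": 0, "az": 0, "fingers": 0}, {"tx": 1, "ty": 0, "tz": 110, "ax": 0, "ay": 0, "az": 0, "fingers": 0}, {"tx": 1, "ty": 0, "tz": 120, "ax": 0, "ay": 0, "az": 0, "fingers": 0}, {"tx": 1, "ty": 0, "tz": 120, "ax": 0, "ay": 0, "az": 0, "fingers": 0}])

```text
t: 35.75
tool_pos: [0.5316, -0.2417, 0.0233]
tool_rot: [-3.14, -0.001, 1.666]
ft_force: [0.2, 0.6, -0.1]
grip_width: 0.435
gripper_force: 60.9
```

Request:
apply_moves(motion=[{"tx": 0, "ty": 0, "tz": 3, "ax": 0, "ay": 0, "az": 0, "fingers": 0}, {"tx": 0, "ty": 0, "tz": 6, "ax": 0, "ay": 0, "az": 0, "fingers": 0}, {"tx": 0, "ty": 0, "tz": 9, "ax": 0, "ay": 0, "az": 0, "fingers": 0}, {"tx": 0, "ty": 0, "tz": 11, "ax": 0, "ay": 0, "az": 0, "fingers": 0}, {"tx": 0, "ty": 0, "tz": 11, "ax": 0, "ay": 0, "az": 0, "fingers": 0}])

```text
t: 36.25
tool_pos: [0.5322, -0.2422, 0.0134]
tool_rot: [3.142, 0.0, 1.666]
ft_force: [-0.1, -0.1, -0.4]
grip_width: 0.438
gripper_force: 60.9
```

Request:
apply_moves(motion=[{"tx": 0, "ty": 0, "tz": 0, "ax": 0, "ay": 0, "az": 0, "fingers": 0.53}, {"tx": 0, "ty": 0, "tz": 0, "ax": 0, "ay": 0, "az": 0, "fingers": 0.53}, {"tx": 0, "ty": 0, "tz": 0, "ax": 0, "ay": 0, "az": 0, "fingers": 0.53}, {"tx": 0, "ty": 0, "tz": 0, "ax": 0, "ay": 0, "az": 0, "fingers": 0.53}])

```text
t: 36.65
tool_pos: [0.5323, -0.2421, 0.0134]
tool_rot: [3.141, 0.0, 1.666]
ft_force: [0.0, -0.3, 0.2]
grip_width: 0.532
gripper_force: 0.0
```

Request:
apply_moves(motion=[{"tx": 0, "ty": 0, "tz": -20, "ax": 0, "ay": 0, "az": 0, "fingers": 0.53}, {"tx": 0, "ty": 0, "tz": -60, "ax": 0, "ay": 0, "az": 0, "fingers": 0.53}, {"tx": 0, "ty": 0, "tz": -100, "ax": 0, "ay": 0, "az": 0, "fingers": 0.53}, {"tx": 0, "ty": 0, "tz": -131, "ax": 0, "ay": 0, "az": 0, "fingers": 1}, {"tx": 0, "ty": 0, "tz": -131, "ax": 0, "ay": 0, "az": 0, "fingers": 1}])

```text
t: 37.15
tool_pos: [0.5349, -0.2426, 0.149]
tool_rot: [3.135, 0.004, 1.666]
ft_force: [-0.2, -0.4, 0.5]
grip_width: 0.854
gripper_force: 0.0
```

Request:
apply_moves(motion=[{"tx": 20, "ty": -1, "tz": -12, "ax": 0, "ay": 0, "az": 0.524, "fingers": 1}, {"tx": 20, "ty": -1, "tz": -12, "ax": 0, "ay": 0, "az": 0.524, "fingers": 1}, {"tx": 20, "ty": -1, "tz": -12, "ax": 0, "ay": 0, "az": 0.524, "fingers": 1}, {"tx": 20, "ty": -1, "tz": -12, "ax": 0, "ay": 0, "az": 0.524, "fingers": 1}, {"tx": 20, "ty": -1, "tz": -12, "ax": 0, "ay": 0, "az": 0.524, "fingers": 1}])

```text
t: 37.65
tool_pos: [0.5291, -0.2221, 0.1558]
tool_rot: [-3.141, 0.0, 1.141]
ft_force: [0.3, -0.4, 0.3]
grip_width: 1.001
gripper_force: 0.0
```

Request:
apply_moves(motion=[{"tx": 17, "ty": -11, "tz": -12, "ax": 0, "ay": 0, "az": 0.524, "fingers": 1}, {"tx": 17, "ty": -11, "tz": -12, "ax": 0, "ay": 0, "az": 0.524, "fingers": 1}, {"tx": 17, "ty": -11, "tz": -12, "ax": 0, "ay": 0, "az": 0.524, "fingers": 1}, {"tx": 17, "ty": -11, "tz": -12, "ax": 0, "ay": 0, "az": 0.524, "fingers": 1}, {"tx": 17, "ty": -11, "tz": -12, "ax": 0, "ay": 0, "az": 0.524, "fingers": 1}])

```text
t: 38.15
tool_pos: [0.5262, -0.2021, 0.1679]
tool_rot: [-3.141, 0.001, 0.619]
ft_force: [-0.3, 1.0, 0.1]
grip_width: 0.997
gripper_force: 0.0
```

Request:
apply_moves(motion=[{"tx": 9, "ty": -18, "tz": -12, "ax": 0, "ay": 0, "az": 0.524, "fingers": 1}, {"tx": 9, "ty": -18, "tz": -12, "ax": 0, "ay": 0, "az": 0.524, "fingers": 1}, {"tx": 9, "ty": -18, "tz": -12, "ax": 0, "ay": 0, "az": 0.524, "fingers": 1}, {"tx": 9, "ty": -18, "tz": -12, "ax": 0, "ay": 0, "az": 0.524, "fingers": 1}, {"tx": 9, "ty": -18, "tz": -12, "ax": 0, "ay": 0, "az": 0.524, "fingers": 1}])

```text
t: 38.65
tool_pos: [0.5232, -0.1823, 0.18]
tool_rot: [3.142, 0.001, 0.097]
ft_force: [0.6, -0.3, 0.4]
grip_width: 0.998
gripper_force: 0.0
```

```bash
python3 - <<'E'
from h import *
o=robot.observe();print(o['joint_pos'],o['tool_pos']*1000,np.degrees(o['tool_rot']))
trayrolls()
s=snap('scene');W=cloud(s);X,Y,z=W[...,0],W[...,1],W[...,2]
cv2.imwrite('pics/s3.png',s['img'][120:300,80:340,::-1])
m=(z>.08)&(z<.1)&(X>.38)&(X<.68)&(abs(Y+.182)<.05); r=cv2.minAreaRect((W[m][:,:2]*1000).astype(np.float32)); print(r)
plan([(524,-182,80,5.1)])
E
```

```text
[ 0.53963275  0.37055443 -0.37153527  1.81053376  0.15812043  0.99000196
 -1.37015823] [ 523.18309449 -182.28681998  179.98056417] [1.79998373e+02 2.95116464e-02 5.54101939e+00]
(array([181., 170.]), np.int32(662), 483, -250, 81, 78, -87, 43)
(array([225., 170.]), np.int32(369), 462, -130, 78, 38, -82, 43)
(array([374., 215.]), np.int32(2732), 555, 268, 288, 196, 1, 70)
(array([223., 188.]), np.int32(395), 524, -120, 78, 38, -84, 43)
(array([173., 203.]), np.int32(388), 593, -238, 76, 37, -80, 43)
(array([219., 206.]), np.int32(420), 584, -117, 78, 38, -87, 43)
(array([186., 270.]), np.int32(961), 771, -150, 102, 62, 83, 30)
(array([274., 289.]), np.int32(65), 789, 66, 21, 10, -78, 51)
(array([413., 338.]), np.int32(203), 858, 374, 69, 42, 60, 73)
((527.60888671875, -182.07058715820312), (216.10910034179688, 18.633525848388672), 4.0838823318481445)
  t [  0.8  -0.2 100. ] a [-0.    0.    0.01] rows 2.3
-> (524, -182, 80, 5.1)
```

View pics/s3.png

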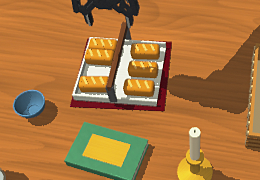

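Request:
apply_moves(motion=[{"tx": 1, "ty": 0, "tz": 40, "ax": 0, "ay": 0, "az": 0.008, "fingers": 1}, {"tx": 1, "ty": 0, "tz": 75, "ax": 0, "ay": 0, "az": 0.008, "fingers": 1}, {"tx": 1, "ty": 0, "tz": 100, "ax": 0, "ay": 0, "az": 0.008, "fingers": 1}, {"tx": 1, "ty": 0, "tz": 112, "ax": 0, "ay": 0, "az": 0.008, "fingers": 1}, {"tx": 1, "ty": 0, "tz": 117, "ax": 0, "ay": 0, "az": 0.008, "fingers": 1}])

```text
t: 39.25
tool_pos: [0.5238, -0.1821, 0.0622]
tool_rot: [-3.141, 0.002, 0.088]
ft_force: [-0.5, 0.0, -0.8]
grip_width: 0.997
gripper_force: 0.0
```

Request:
apply_moves(motion=[{"tx": 0, "ty": 0, "tz": 0, "ax": 0, "ay": 0, "az": 0, "fingers": 1}, {"tx": 0, "ty": 0, "tz": 0, "ax": 0, "ay": 0, "az": 0, "fingers": 1}, {"tx": 0, "ty": 0, "tz": 0, "ax": 0, "ay": 0, "az": 0, "fingers": 0}, {"tx": 0, "ty": 0, "tz": 0, "ax": 0, "ay": 0, "az": 0, "fingers": 0}, {"tx": 0, "ty": 0, "tz": 0, "ax": 0, "ay": 0, "az": 0, "fingers": 0}])

```text
t: 39.75
tool_pos: [0.5246, -0.1824, 0.0639]
tool_rot: [3.141, -0.001, 0.086]
ft_force: [-0.6, -0.2, 0.9]
grip_width: 0.514
gripper_force: 0.0
```

Request:
apply_moves(motion=[{"tx": 0, "ty": 0, "tz": 0, "ax": 0, "ay": 0, "az": 0, "fingers": 0}, {"tx": 0, "ty": 0, "tz": 0, "ax": 0, "ay": 0, "az": 0, "fingers": 0}, {"tx": 0, "ty": 0, "tz": 0, "ax": 0, "ay": 0, "az": 0, "fingers": 0}, {"tx": 0, "ty": 0, "tz": 0, "ax": 0, "ay": 0, "az": 0, "fingers": 0}, {"tx": 0, "ty": 0, "tz": 0, "ax": 0, "ay": 0, "az": 0, "fingers": 0}])

```text
t: 40.25
tool_pos: [0.5245, -0.1824, 0.0636]
tool_rot: [3.141, -0.0, 0.086]
ft_force: [-1.1, 0.4, 4.3]
grip_width: 0.155
gripper_force: 60.0
```

```bash
python3 - <<'E'
from h import *
o=robot.observe();print(o['joint_pos'],o['tool_pos']*1000,np.degrees(o['tool_rot']),o['gripper_force'],o['grip_width'])
p=o['tool_pos']*1000
def pose(th,ly=190,lz=95,x=555):
    a=np.radians(th);c,s=np.cos(a),np.sin(a)
    gy=ly-(110*c-73*s); gz=lz+110*s+73*c
    return (x,round(gy-19*s,1),round(gz-19*c,1),1.2,-th)
w=[(p[0],p[1],p[2]+115,np.degrees(o['tool_rot'][2]))]+[pose(t) for t in (0,8,15,20,24,28,32,36,40)]
plan(w)
E
```

```text
[ 0.49986448  0.52010934 -0.33027489  1.90567734  0.2381589   0.75331091
 -1.44961492] [ 524.45269119 -182.42003314   63.57988134] [ 1.79982074e+02 -1.73224282e-02  4.90897794e+00] 60.01719832420349 0.15513559298882726
  t [   0.    0. -115.] a [ 0. -0. -0.] rows 2.6
-> (np.float64(524.4526911937025), np.float64(-182.42003313751096), np.float64(178.57988133681235), np.float64(4.908977943233376))
  t [  26.4 -129.4   14.8] a [-0.    -0.     0.032] rows 3.0
  t [  22.2 -130.2   14.8] a [-0.    -0.     0.032] rows 3.0
-> (555, np.float64(80.0), np.float64(149.0), 1.2, 0)
  t [  0.2  -8.6 -14.8] a [-0.14  0.    0.  ] rows 1.0
-> (555, np.float64(88.6), np.float64(163.8), 1.2, -8)
  t [  0.2  -7.4 -13. ] a [-0.122  0.    -0.   ] rows 0.9
-> (555, np.float64(97.7), np.float64(175.6), 1.2, -15)
  t [ 0.2 -5.1 -9.4] a [-0.087 -0.     0.   ] rows 0.6
-> (555, np.float64(105.1), np.float64(183.4), 1.2, -20)
  t [ 0.1 -4.1 -7.5] a [-0.07  0.   -0.  ] rows 0.5
-> (555, np.float64(111.5), np.float64(189.1), 1.2, -24)
  t [ 0.1 -4.  -7.5] a [-0.07 -0.    0.  ] rows 0.5
-> (555, np.float64(118.2), np.float64(194.3), 1.2, -28)
  t [ 0.1 -4.  -7.6] a [-0.07  0.    0.  ] rows 0.5
-> (555, np.float64(125.3), np.float64(199.1), 1.2, -32)
  t [ 0.2 -4.  -7.5] a [-0.07  0.    0.  ] rows 0.5
-> (555, np.float64(132.7), np.float64(203.3), 1.2, -36)
  t [ 0.2 -4.  -7.6] a [-0.07  0.    0.  ] rows 0.5
-> (555, np.float64(140.4), np.float64(207.1), 1.2, -40)
```

Request:
apply_moves(motion=[{"tx": 0, "ty": 0, "tz": -4, "ax": 0, "ay": 0, "az": 0, "fingers": 0}, {"tx": 0, "ty": 0, "tz": -12, "ax": 0, "ay": 0, "az": 0, "fingers": 0}, {"tx": 0, "ty": 0, "tz": -24, "ax": 0, "ay": 0, "az": 0, "fingers": 0}, {"tx": 0, "ty": 0, "tz": -38, "ax": 0, "ay": 0, "az": 0, "fingers": 0}, {"tx": 0, "ty": 0, "tz": -52, "ax": 0, "ay": 0, "az": 0, "fingers": 0}])

```text
t: 40.75
tool_pos: [0.5244, -0.1823, 0.1166]
tool_rot: [3.142, -0.0, 0.086]
ft_force: [-0.1, -0.5, -6.8]
grip_width: 0.154
gripper_force: 58.6
```

Request:
apply_moves(motion=[{"tx": 0, "ty": 0, "tz": -14, "ax": 0, "ay": 0, "az": 0, "fingers": 0}, {"tx": 0, "ty": 0, "tz": -28, "ax": 0, "ay": 0, "az": 0, "fingers": 0}, {"tx": 0, "ty": 0, "tz": -42, "ax": 0, "ay": 0, "az": 0, "fingers": 0}, {"tx": 0, "ty": 0, "tz": -54, "ax": 0, "ay": 0, "az": 0, "fingers": 0}, {"tx": 0, "ty": 0, "tz": -60, "ax": 0, "ay": 0, "az": 0, "fingers": 0}])

```text
t: 41.25
tool_pos: [0.5248, -0.1824, 0.1769]
tool_rot: [3.141, -0.002, 0.086]
ft_force: [0.5, 0.1, -7.1]
grip_width: 0.154
gripper_force: 58.6
```

Request:
apply_moves(motion=[{"tx": 0, "ty": 0, "tz": -3, "ax": 0, "ay": 0, "az": 0, "fingers": 0}, {"tx": 0, "ty": 0, "tz": -3, "ax": 0, "ay": 0, "az": 0, "fingers": 0}, {"tx": 0, "ty": 0, "tz": -3, "ax": 0, "ay": 0, "az": 0, "fingers": 0}, {"tx": 0, "ty": 0, "tz": -3, "ax": 0, "ay": 0, "az": 0, "fingers": 0}])

```text
t: 41.65
tool_pos: [0.5239, -0.1821, 0.1776]
tool_rot: [-3.141, 0.001, 0.086]
ft_force: [0.1, -0.3, -7.0]
grip_width: 0.154
gripper_force: 58.6
```

```bash
python3 - <<'E'
from h import *
s=snap('scene');W=cloud(s)
cv2.imwrite('pics/s4.png',s['img'][60:300,80:340,::-1])
X,Y,z=W[...,0],W[...,1],W[...,2]
m=(s['img'].min(-1)>120)&(z>.105)&(z<.14)&(X>.4)&(X<.64)&(Y<-.05)&(Y>-.31)
A=np.c_[X[m],Y[m],np.ones(m.sum())]; print(m.sum(),np.linalg.lstsq(A,z[m],rcond=None)[0])
E
```

```text
1829 [ 0.02457735 -0.00076185  0.11141124]
```

View pics/s4.png

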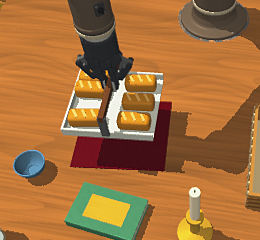

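Request:
apply_moves(motion=[{"tx": 1, "ty": -4, "tz": 0, "ax": 0, "ay": 0, "az": 0, "fingers": 0}, {"tx": 3, "ty": -13, "tz": 1, "ax": 0, "ay": 0, "az": 0, "fingers": 0}, {"tx": 6, "ty": -27, "tz": 3, "ax": 0, "ay": 0, "az": 0, "fingers": 0}, {"tx": 9.5, "ty": -46, "tz": 5, "ax": 0, "ay": 0, "az": 0, "fingers": 0}, {"tx": 14, "ty": -68, "tz": 7.5, "ax": 0, "ay": 0, "az": 0, "fingers": 0}])

```text
t: 42.2
tool_pos: [0.5325, -0.1117, 0.1706]
tool_rot: [-3.141, -0.0, 0.086]
ft_force: [-0.6, 0.5, -7.1]
grip_width: 0.153
gripper_force: 58.6
```

Request:
apply_moves(motion=[{"tx": 5, "ty": -24, "tz": 2.5, "ax": 0, "ay": 0, "az": 0, "fingers": 0}, {"tx": 10, "ty": -48, "tz": 5, "ax": 0, "ay": 0, "az": 0, "fingers": 0}, {"tx": 15, "ty": -72, "tz": 8, "ax": 0, "ay": 0, "az": 0, "fingers": 0}, {"tx": 20, "ty": -96, "tz": 10.5, "ax": 0, "ay": 0, "az": 0, "fingers": 0}, {"tx": 25, "ty": -120, "tz": 13, "ax": 0, "ay": 0, "az": 0, "fingers": 0}])

```text
t: 42.7
tool_pos: [0.5468, 0.0111, 0.1576]
tool_rot: [-3.141, -0.0, 0.087]
ft_force: [1.1, 0.0, -7.4]
grip_width: 0.154
gripper_force: 58.6
```

Request:
apply_moves(motion=[{"tx": 4.5, "ty": -22, "tz": 2.5, "ax": 0, "ay": 0, "az": 0.02, "fingers": 0}, {"tx": 8.5, "ty": -41, "tz": 5, "ax": 0, "ay": 0, "az": 0.04, "fingers": 0}, {"tx": 11, "ty": -55, "tz": 6.5, "ax": 0, "ay": 0, "az": 0.055, "fingers": 0}, {"tx": 13.5, "ty": -64, "tz": 7.5, "ax": 0, "ay": 0, "az": 0.062, "fingers": 0}, {"tx": 14.5, "ty": -71, "tz": 8, "ax": 0, "ay": 0, "az": 0.065, "fingers": 0}])

```text
t: 43.2
tool_pos: [0.5553, 0.082, 0.1496]
tool_rot: [-3.141, 0.0, 0.022]
ft_force: [0.4, -0.9, -6.6]
grip_width: 0.149
gripper_force: 58.7
```

Request:
apply_moves(motion=[{"tx": 0, "ty": 0, "tz": 0, "ax": 0, "ay": 0, "az": 0, "fingers": 0}, {"tx": 0, "ty": 0, "tz": 0, "ax": 0, "ay": 0, "az": 0, "fingers": 0}, {"tx": 0, "ty": 0, "tz": 0, "ax": 0, "ay": 0, "az": 0, "fingers": 0}, {"tx": 0, "ty": 0, "tz": 0, "ax": 0, "ay": 0, "az": 0, "fingers": 0}])

```text
t: 43.6
tool_pos: [0.5555, 0.0794, 0.1498]
tool_rot: [3.141, -0.0, 0.02]
ft_force: [0.2, -0.1, -7.1]
grip_width: 0.154
gripper_force: 58.7
```

```bash
cat >> h.py <<'E'
def pose(th,ly=190,lz=95,x=555):
    a=np.radians(th);c,s=np.cos(a),np.sin(a)
    gy=ly-(110*c-73*s); gz=lz+110*s+73*c
    return (x,round(gy-19*s,1),round(gz-19*c,1),1.2,-th)
E
python3 - <<'E'
from h import *
o=robot.observe();print(o['joint_pos'],o['tool_pos']*1000,np.degrees(o['tool_rot']))
plan([pose(8),pose(16),pose(22)])
snap('scene','s5.png')
E
```

```text
[ 0.1008601   0.42505887 -0.42729427  1.82102332  0.21358189  0.94083093
 -1.97072074] [555.48567472  79.41618437 149.82979234] [ 1.79977727e+02 -3.10464036e-03  1.11928462e+00]
  t [ -0.3  -9.2 -14. ] a [-0.139  0.    -0.001] rows 1.0
-> (555, np.float64(88.6), np.float64(163.8), 1.2, -8)
  t [  0.2  -8.5 -14.7] a [-0.14  0.    0.  ] rows 1.0
-> (555, np.float64(99.1), np.float64(177.2), 1.2, -16)
  t [  0.2  -6.2 -11.3] a [-0.105 -0.     0.   ] rows 0.7
-> (555, np.float64(108.2), np.float64(186.3), 1.2, -22)
```

View pics/s5.png

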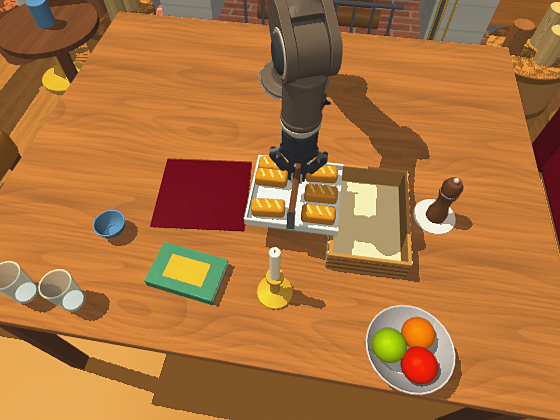

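Request:
apply_moves(motion=[{"tx": 0, "ty": -2, "tz": -3, "ax": -0.03, "ay": 0, "az": 0, "fingers": 0}, {"tx": 0, "ty": -4, "tz": -6, "ax": -0.06, "ay": 0, "az": 0, "fingers": 0}, {"tx": 0, "ty": -6, "tz": -9, "ax": -0.09, "ay": 0, "az": 0, "fingers": 0}, {"tx": 0, "ty": -8, "tz": -12, "ax": -0.12, "ay": 0, "az": 0, "fingers": 0}, {"tx": 0, "ty": -9, "tz": -14, "ax": -0.14, "ay": 0, "az": 0, "fingers": 0}])

```text
t: 44.15
tool_pos: [0.5553, 0.0898, 0.1641]
tool_rot: [3.001, -0.0, 0.021]
ft_force: [0.0, 0.7, -7.7]
grip_width: 0.155
gripper_force: 58.8
```

Request:
apply_moves(motion=[{"tx": 0, "ty": -2, "tz": -3, "ax": -0.03, "ay": 0, "az": 0, "fingers": 0}, {"tx": 0, "ty": -3.5, "tz": -6, "ax": -0.06, "ay": 0, "az": 0, "fingers": 0}, {"tx": 0, "ty": -5.5, "tz": -9, "ax": -0.09, "ay": 0, "az": 0, "fingers": 0}, {"tx": 0, "ty": -7, "tz": -12, "ax": -0.12, "ay": 0, "az": 0, "fingers": 0}, {"tx": 0, "ty": -8.5, "tz": -15, "ax": -0.14, "ay": 0, "az": 0, "fingers": 0}])

```text
t: 44.65
tool_pos: [0.555, 0.1006, 0.1775]
tool_rot: [2.86, 0.0, 0.021]
ft_force: [-1.0, 1.4, -6.5]
grip_width: 0.157
gripper_force: 58.8
```

Request:
apply_moves(motion=[{"tx": 0, "ty": -1.5, "tz": -3, "ax": -0.025, "ay": 0, "az": 0, "fingers": 0}, {"tx": 0, "ty": -3, "tz": -5.5, "ax": -0.05, "ay": 0, "az": 0, "fingers": 0}, {"tx": 0, "ty": -4.5, "tz": -8, "ax": -0.075, "ay": 0, "az": 0, "fingers": 0}, {"tx": 0, "ty": -6, "tz": -11, "ax": -0.105, "ay": 0, "az": 0, "fingers": 0}, {"tx": 0, "ty": -6, "tz": -11, "ax": -0.105, "ay": 0, "az": 0, "fingers": 0}])

```text
t: 45.15
tool_pos: [0.5547, 0.1104, 0.1863]
tool_rot: [2.756, 0.0, 0.023]
ft_force: [-0.4, 0.8, -7.5]
grip_width: 0.153
gripper_force: 58.9
```

Request:
apply_moves(motion=[{"tx": 0, "ty": 0, "tz": 0, "ax": 0, "ay": 0, "az": 0, "fingers": 0}, {"tx": 0, "ty": 0, "tz": 0, "ax": 0, "ay": 0, "az": 0, "fingers": 0}, {"tx": 0, "ty": 0, "tz": 0, "ax": 0, "ay": 0, "az": 0, "fingers": 0}, {"tx": 0, "ty": 0, "tz": 0, "ax": 0, "ay": 0, "az": 0, "fingers": 0}, {"tx": 0, "ty": 0, "tz": 0, "ax": 0, "ay": 0, "az": 0, "fingers": 0}])

```text
t: 45.65
tool_pos: [0.555, 0.1084, 0.1867]
tool_rot: [2.757, -0.001, 0.02]
ft_force: [-0.6, 0.2, -4.7]
grip_width: 0.151
gripper_force: 59.1
```

```bash
python3 - <<'E'
from h import *
o=robot.observe();print(o['joint_pos'],o['tool_pos']*1000,np.degrees(o['tool_rot']),o['ft_force'])
print(pose(22)); plan([pose(26),pose(30),pose(34),pose(38)])
s=snap('scene');cv2.imwrite('pics/s6.png',s['img'][120:300,220:440,::-1])
E
```

```text
[-0.24272444  0.46374071 -0.33547634  1.71449904  0.50541752  1.24170484
 -2.33899146] [555.01898399 108.37104138 186.65358288] [ 1.57943073e+02 -3.08537891e-02  1.16187266e+00] [-0.59443024  0.1752215  -4.7444104 ]
(555, np.float64(108.2), np.float64(186.3), 1.2, -22)
  t [ 0.1 -4.  -7.2] a [-0.069 -0.    -0.001] rows 0.5
-> (555, np.float64(114.8), np.float64(191.8), 1.2, -26)
  t [ 0.1 -4.  -7.5] a [-0.07  0.    0.  ] rows 0.5
-> (555, np.float64(121.7), np.float64(196.8), 1.2, -30)
  t [ 0.2 -4.1 -7.5] a [-0.07  0.    0.  ] rows 0.5
-> (555, np.float64(129.0), np.float64(201.3), 1.2, -34)
  t [ 0.2 -4.1 -7.6] a [-0.07 -0.   -0.  ] rows 0.5
-> (555, np.float64(136.6), np.float64(205.3), 1.2, -38)
```

View pics/s6.png

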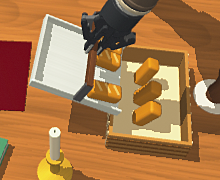

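Request:
apply_moves(motion=[{"tx": 0, "ty": 0, "tz": 0, "ax": 0, "ay": 0, "az": 0, "fingers": 0}, {"tx": 0, "ty": 0, "tz": 0, "ax": 0, "ay": 0, "az": 0, "fingers": 0}, {"tx": 0, "ty": 0, "tz": 0, "ax": 0, "ay": 0, "az": 0, "fingers": 0}, {"tx": 0, "ty": 0, "tz": 0, "ax": 0, "ay": 0, "az": 0, "fingers": 0}, {"tx": 0, "ty": 0, "tz": 0, "ax": 0, "ay": 0, "az": 0, "fingers": 0}])

```text
t: 46.2
tool_pos: [0.5549, 0.1087, 0.1865]
tool_rot: [2.757, -0.0, 0.021]
ft_force: [0.1, 0.1, -4.9]
grip_width: 0.154
gripper_force: 59.2
```

Request:
apply_moves(motion=[{"tx": 0, "ty": 0, "tz": 0, "ax": 0, "ay": 0, "az": 0, "fingers": 0}, {"tx": 0, "ty": 0, "tz": 0, "ax": 0, "ay": 0, "az": 0, "fingers": 0}, {"tx": 0, "ty": 0, "tz": 0, "ax": 0, "ay": 0, "az": 0, "fingers": 0}, {"tx": 0, "ty": 0, "tz": 0, "ax": 0, "ay": 0, "az": 0, "fingers": 0}, {"tx": 0, "ty": 0, "tz": 0, "ax": 0, "ay": 0, "az": 0, "fingers": 0}])

```text
t: 46.7
tool_pos: [0.5548, 0.1087, 0.1863]
tool_rot: [2.757, 0.0, 0.021]
ft_force: [-0.5, -0.2, -4.1]
grip_width: 0.149
gripper_force: 59.2
```

```bash
python3 - <<'E'
from h import *
o=robot.observe();print(o['ft_force'])
s=snap('scene');cv2.imwrite('pics/s7.png',cv2.resize(s['img'][120:300,220:440,::-1],None,fx=2,fy=2))
E
```

```text
[-0.5403717  -0.17119598 -4.12239821]
```

View pics/s7.png

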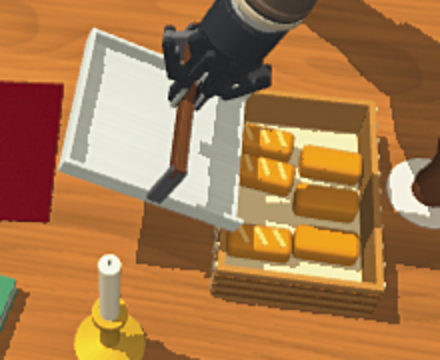

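```bash
python3 - <<'E'
from h import *
o=robot.observe();p=o['tool_pos']*1000
plan([(555,108.5,230,1.2,-22),(555,60,230,1.2,0),(524.5,-182,179,4.9),(524.5,-182,64,4.9)])
E
```

```text
t [  0.2  16.5 -40.4] a [ 0.001  0.    -0.   ] rows 1.0
-> (555, 108.5, 230, 1.2, -22)
  t [-1.  45.  18.2] a [0.384 0.    0.   ] rows 2.7
-> (555, 60, 230, 1.2, 0)
  t [-17.8 120.7  25.5] a [ 0.     0.    -0.032] rows 2.8
  t [-21.7 120.   25.5] a [ 0.     0.    -0.032] rows 2.8
-> (524.5, -182, 179, 4.9)
  t [ -0.  -0. 115.] a [0. 0. 0.] rows 2.6
-> (524.5, -182, 64, 4.9)
```

Request:
apply_moves(motion=[{"tx": 0, "ty": 4, "tz": -10, "ax": 0, "ay": 0, "az": 0, "fingers": 0}, {"tx": 0, "ty": 8, "tz": -20, "ax": 0, "ay": 0, "az": 0, "fingers": 0}, {"tx": 0, "ty": 12, "tz": -30, "ax": 0, "ay": 0, "az": 0, "fingers": 0}, {"tx": 0, "ty": 16, "tz": -40, "ax": 0, "ay": 0, "az": 0, "fingers": 0}, {"tx": 0, "ty": 16, "tz": -40, "ax": 0, "ay": 0, "az": 0, "fingers": 0}])

```text
t: 47.25
tool_pos: [0.5557, 0.1093, 0.2317]
tool_rot: [2.758, -0.003, 0.021]
ft_force: [-0.0, -0.1, -3.9]
grip_width: 0.15
gripper_force: 59.3
```

Request:
apply_moves(motion=[{"tx": 0, "ty": 10, "tz": 4, "ax": 0.08, "ay": 0, "az": 0, "fingers": 0}, {"tx": 0, "ty": 20, "tz": 8, "ax": 0.16, "ay": 0, "az": 0, "fingers": 0}, {"tx": -1, "ty": 30, "tz": 12, "ax": 0.24, "ay": 0, "az": 0, "fingers": 0}, {"tx": -1, "ty": 40, "tz": 16, "ax": 0.33, "ay": 0, "az": 0, "fingers": 0}, {"tx": -1, "ty": 45, "tz": 18, "ax": 0.384, "ay": 0, "az": 0, "fingers": 0}])

```text
t: 47.75
tool_pos: [0.5549, 0.0575, 0.2299]
tool_rot: [-3.141, -0.001, 0.018]
ft_force: [-0.6, -1.1, -5.1]
grip_width: 0.15
gripper_force: 59.3
```

Request:
apply_moves(motion=[{"tx": -3, "ty": 18, "tz": 4, "ax": 0, "ay": 0, "az": -0.005, "fingers": 0}, {"tx": -7, "ty": 45, "tz": 10, "ax": 0, "ay": 0, "az": -0.012, "fingers": 0}, {"tx": -11, "ty": 75, "tz": 16, "ax": 0, "ay": 0, "az": -0.02, "fingers": 0}, {"tx": -15, "ty": 101, "tz": 21, "ax": 0, "ay": 0, "az": -0.027, "fingers": 0}, {"tx": -18, "ty": 121, "tz": 25, "ax": 0, "ay": 0, "az": -0.032, "fingers": 0}])

```text
t: 48.25
tool_pos: [0.5384, -0.0634, 0.2042]
tool_rot: [3.139, 0.002, 0.052]
ft_force: [-0.4, -1.0, -3.8]
grip_width: 0.153
gripper_force: 59.3
```

Request:
apply_moves(motion=[{"tx": -5, "ty": 30, "tz": 6, "ax": 0, "ay": 0, "az": -0.008, "fingers": 0}, {"tx": -11, "ty": 60, "tz": 13, "ax": 0, "ay": 0, "az": -0.016, "fingers": 0}, {"tx": -16, "ty": 88, "tz": 19, "ax": 0, "ay": 0, "az": -0.024, "fingers": 0}, {"tx": -20, "ty": 110, "tz": 23, "ax": 0, "ay": 0, "az": -0.03, "fingers": 0}, {"tx": -22, "ty": 120, "tz": 25, "ax": 0, "ay": 0, "az": -0.032, "fingers": 0}])

```text
t: 48.75
tool_pos: [0.5224, -0.1849, 0.1792]
tool_rot: [3.14, 0.002, 0.082]
ft_force: [0.2, 0.1, -4.3]
grip_width: 0.149
gripper_force: 59.3
```

Request:
apply_moves(motion=[{"tx": 0, "ty": 0, "tz": 0, "ax": 0, "ay": 0, "az": 0, "fingers": 0}, {"tx": 0, "ty": 0, "tz": 0, "ax": 0, "ay": 0, "az": 0, "fingers": 0}, {"tx": 0, "ty": 0, "tz": 0, "ax": 0, "ay": 0, "az": 0, "fingers": 0}, {"tx": 0, "ty": 0, "tz": 0, "ax": 0, "ay": 0, "az": 0, "fingers": 0}])

```text
t: 49.15
tool_pos: [0.5242, -0.1806, 0.1802]
tool_rot: [3.141, -0.0, 0.087]
ft_force: [0.0, 0.0, -4.2]
grip_width: 0.15
gripper_force: 59.3
```

```bash
python3 - <<'E'
from h import *
o=robot.observe();print(o['joint_pos'],o['tool_pos']*1000,np.degrees(o['tool_rot']))
s=snap('scene');W=cloud(s)
X,Y,z=W[...,0],W[...,1],W[...,2]
m=(s['img'].min(-1)>120)&(z>.105)&(z<.14)&(X>.4)&(X<.64)&(Y<-.05)&(Y>-.31)
A=np.c_[X[m],Y[m],np.ones(m.sum())]; print(m.sum(),np.linalg.lstsq(A,z[m],rcond=None)[0])
plan([(524.5,-182,64,4.9)])
E
```

```text
[ 0.48166643  0.36186536 -0.30144658  1.81406558  0.12738494  0.98378039
 -1.35601833] [ 524.1596668  -180.61244754  180.20276593] [ 1.79952783e+02 -2.48713244e-02  4.97594510e+00]
4405 [0.00419972 0.0015407  0.1234533 ]
  t [  0.2   1.1 116.2] a [ 0.001 -0.     0.001] rows 2.6
-> (524.5, -182, 64, 4.9)
```

Lower to the mat gently, release, rise.

Request:
apply_moves(motion=[{"tx": 0, "ty": 1, "tz": 30, "ax": 0, "ay": 0, "az": 0, "fingers": 0}, {"tx": 0, "ty": 1, "tz": 60, "ax": 0, "ay": 0, "az": 0, "fingers": 0}, {"tx": 0, "ty": 1, "tz": 85, "ax": 0, "ay": 0, "az": 0, "fingers": 0}, {"tx": 0, "ty": 1, "tz": 100, "ax": 0, "ay": 0, "az": 0, "fingers": 0}, {"tx": 0, "ty": 1, "tz": 106, "ax": 0, "ay": 0, "az": 0, "fingers": 0}])

```text
t: 49.7
tool_pos: [0.5231, -0.1823, 0.0724]
tool_rot: [-3.141, 0.002, 0.086]
ft_force: [-0.5, -0.1, -3.4]
grip_width: 0.155
gripper_force: 59.2
```

Request:
apply_moves(motion=[{"tx": 0, "ty": 0, "tz": 3, "ax": 0, "ay": 0, "az": 0, "fingers": 0}, {"tx": 0, "ty": 0, "tz": 6, "ax": 0, "ay": 0, "az": 0, "fingers": 0}, {"tx": 0, "ty": 0, "tz": 8, "ax": 0, "ay": 0, "az": 0, "fingers": 0}, {"tx": 0, "ty": 0, "tz": 10, "ax": 0, "ay": 0, "az": 0, "fingers": 0}, {"tx": 0, "ty": 0, "tz": 10, "ax": 0, "ay": 0, "az": 0, "fingers": 0}])

```text
t: 50.2
tool_pos: [0.5239, -0.1832, 0.0641]
tool_rot: [3.14, -0.0, 0.085]
ft_force: [-1.1, 0.0, -4.0]
grip_width: 0.148
gripper_force: 59.2
```

Request:
apply_moves(motion=[{"tx": 0, "ty": 0, "tz": 0.5, "ax": 0, "ay": 0, "az": 0, "fingers": 0}, {"tx": 0, "ty": 0, "tz": 0.5, "ax": 0, "ay": 0, "az": 0, "fingers": 0}])

```text
t: 50.4
tool_pos: [0.524, -0.1832, 0.0636]
tool_rot: [3.14, -0.0, 0.085]
ft_force: [0.6, 0.1, -2.8]
grip_width: 0.156
gripper_force: 59.5
```

Request:
apply_moves(motion=[{"tx": 0, "ty": 0, "tz": 0.5, "ax": 0, "ay": 0, "az": 0, "fingers": 0}, {"tx": 0, "ty": 0, "tz": 1, "ax": 0, "ay": 0, "az": 0, "fingers": 0}, {"tx": 0, "ty": 0, "tz": 1, "ax": 0, "ay": 0, "az": 0, "fingers": 0}])

```text
t: 50.7
tool_pos: [0.524, -0.1832, 0.0636]
tool_rot: [3.14, -0.0, 0.085]
ft_force: [-3.9, 1.0, 8.3]
grip_width: 0.154
gripper_force: 61.2
```

Request:
apply_moves(motion=[{"tx": 0, "ty": 0, "tz": 0, "ax": 0, "ay": 0, "az": 0, "fingers": 1}, {"tx": 0, "ty": 0, "tz": 0, "ax": 0, "ay": 0, "az": 0, "fingers": 1}, {"tx": 0, "ty": 0, "tz": 0, "ax": 0, "ay": 0, "az": 0, "fingers": 1}, {"tx": 0, "ty": 0, "tz": 0, "ax": 0, "ay": 0, "az": 0, "fingers": 1}, {"tx": 0, "ty": 0, "tz": 0, "ax": 0, "ay": 0, "az": 0, "fingers": 1}])

```text
t: 51.2
tool_pos: [0.5239, -0.1831, 0.0624]
tool_rot: [3.141, -0.0, 0.085]
ft_force: [-0.3, -0.9, 0.1]
grip_width: 0.984
gripper_force: 0.0
```

Request:
apply_moves(motion=[{"tx": 0, "ty": 0, "tz": -20, "ax": 0, "ay": 0, "az": 0, "fingers": 1}, {"tx": 0, "ty": 0, "tz": -50, "ax": 0, "ay": 0, "az": 0, "fingers": 1}, {"tx": 0, "ty": 0, "tz": -85, "ax": 0, "ay": 0, "az": 0, "fingers": 1}, {"tx": 0, "ty": 0, "tz": -115, "ax": 0, "ay": 0, "az": 0, "fingers": 1}, {"tx": 0, "ty": 0, "tz": -130, "ax": 0, "ay": 0, "az": 0, "fingers": 1}])

```text
t: 51.7
tool_pos: [0.525, -0.1832, 0.1953]
tool_rot: [3.139, -0.003, 0.085]
ft_force: [0.1, 0.5, -0.1]
grip_width: 1.001
gripper_force: 0.0
```

Request:
apply_moves(motion=[{"tx": 0, "ty": 0, "tz": 0, "ax": 0, "ay": 0, "az": 0, "fingers": 1}, {"tx": 0, "ty": 0, "tz": 0, "ax": 0, "ay": 0, "az": 0, "fingers": 1}, {"tx": 0, "ty": 0, "tz": 0, "ax": 0, "ay": 0, "az": 0, "fingers": 1}, {"tx": 0, "ty": 0, "tz": 0, "ax": 0, "ay": 0, "az": 0, "fingers": 1}, {"tx": 0, "ty": 0, "tz": 0, "ax": 0, "ay": 0, "az": 0, "fingers": 1}])

```text
t: 52.2
tool_pos: [0.5234, -0.1829, 0.1915]
tool_rot: [3.141, 0.001, 0.085]
ft_force: [1.1, 0.4, 0.5]
grip_width: 1.003
gripper_force: 0.0
```

```bash
python3 - <<'E'
from h import *
s=snap('scene','s8.png');W=cloud(s);X,Y,z=W[...,0],W[...,1],W[...,2]
m=(s['img'].min(-1)>120)&(z<.013)&(X>.4)&(X<.64)&(Y<-.05)&(Y>-.31)
A=np.c_[X[m],Y[m],np.ones(m.sum())]; print(m.sum(),np.linalg.lstsq(A,z[m],rcond=None)[0])
m=(z>.08)&(z<.1)&(X>.38)&(X<.68)&(abs(Y+.182)<.05); print(cv2.minAreaRect((W[m][:,:2]*1000).astype(np.float32)))
h=cv2.cvtColor(s['img'],cv2.COLOR_RGB2HSV)
m=(abs(X-.555)<.125)&(abs(Y-.268)<.08)&(z>.015); print(np.nanpercentile(z[m],[50,95,100]))
E
```

```text
3738 [ 0.00105155 -0.00067819  0.00753674]
((527.0287475585938, -182.51107788085938), (215.67242431640625, 17.838109970092773), 4.492302417755127)
[0.04008944 0.04396097 0.0472    ]
```

View pics/s8.png

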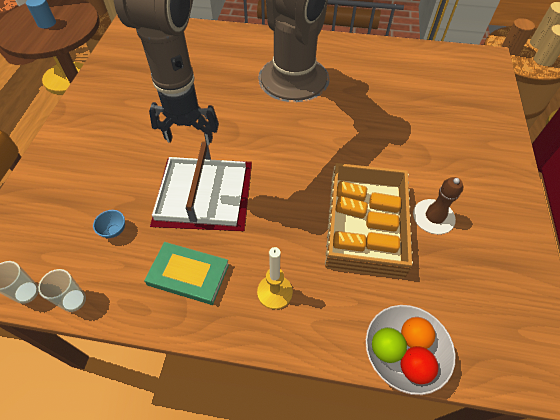

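All six rolls lie flat in the basket (around pixel 370,215). The mill stands on the coaster (440,200), and the empty tray is flat on its mat (203,193).

```bash
python3 -c "
from rig import robot
print(robot.hand_in())"
```

```text
the job is handed in; nothing more can be done
None
```

I handed the job in at about 52 s: the final picture shows all six rolls in the basket, the pepper mill upright on the coaster and the empty tray flat on its mat, but hand-in returned no verdict.

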